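Load the last clotting tube and tip the sprung slant stand over

TASK

Move the single blood tube from the tube rack beside the slant stand into the empty middle socket of the upright stand, fully home, then push the stand's paddle over until the spring carries the stand past its over-centre point and it snaps onto its far stop, so that all three tubes lie at a slant to clot. Push steadily and ease off as soon as it snaps: neither strike it nor force it against its stop, which is set at a different lean for every batch. Leave the sample cups and the culture dish where they stand.

Things in the scene. Friction and masses are not known exactly. Their poses are not given: they have to be found in the camera images.
- slant_stand: Slant stand, fixed: aluminium base (125 x 136 mm) with two low cheeks, between which a sprung cradle (white three-socket block, 34 x 106 mm, top 91 mm above the worktop) tips about a level pivot. Origin on the worktop below the pivot; z up; x = the way the cradle tips; y along pivot and sockets. At its -y side: disc with stop and tension spring. At its +y side: push paddle.
- slant_cradle (a joint): Lean, rad: 0 upright on its rest (start), grows as it tips to the stand's +x. The spring resists with 3 to 10 N at the paddle, less as the lean grows, none at the over-centre point; beyond that the cradle runs on by itself, 0.06 to 0.2 rad, onto a rubber-sleeved stop. The stop is clamped anywhere between 0.45 and 1.19 rad, the over-centre point moves with it. Let go too early, it swings back.
- stand_pivot (a point): Point on the cradle's pivot line below the middle socket, 58 mm above the worktop; the line runs along the stand's y. The stand is damaged by the robot pressing on it with more than 20 N.
- paddle_face (a point): Centre of the face to push of the paddle: upright aluminium flange, 40 mm along the stand's y, 36 mm high, 3 mm thick, top edge a 6 mm rolled rim reaching 21 mm above this point. Upright, the face looks to the stand's -x and this point is 144 mm above the worktop, 77 mm to +y and 18 mm to -x of the pivot point; it turns with the cradle. Free space behind (-x) and above.
- seat_mid (a point): Where the tube's centre is when fully home in the middle socket; turns with the cradle, z along the socket. Round socket 15.4 mm wide, chamfered mouth, 47 mm deep; the mouth is 1 mm below this point, the floor 48 mm below. Upright, this point is 92 mm above the worktop.
- seat_left (a point): The same for the end socket at the stand's +y (36 mm from the middle), already filled.
- seat_right (a point): The same for the end socket at the stand's -y (36 mm from the middle), already filled.
- tube_new_center (a point): Centre, half-way up, of the tube to move: capped blood tube, 96 mm long, upright in the front tube rack, the only one there. Body 13.6 mm wide with a round bottom; the cap, 17 mm wide, is its top 20 mm. 12 to 26 g.
- tube_left_center (a point): Centre of the like tube already home in the stand's +y end socket.
- tube_right_center (a point): Centre of the like tube already home in the stand's -y end socket.
- work_rack: Blue six-place tube rack at the front of the bench, beside the stand, 50 x 192 x 64 mm, fixed (a like rack at the back of the bench, with other tubes, is not used); origin under its centre, y along its row of 20 mm square holes (pitch 30 mm). Top plate 63 mm above the worktop; the tube stands 39 mm proud of it.
- sample_cup_1: Sample cup with a lid, 60 mm wide, 62 mm high; origin under its centre. Bystander.
- sample_cup_2: A second, like sample cup. Bystander.
- dish_1: Culture dish, 59 mm wide, 16 mm high; origin under its centre. Bystander.
There are look-alikes about, which are no part of the job. Leave any red look-alike of the part that bears tube_new_center alone.

How it is judged:
By the outcome, as a careful person would: the job done as asked, in the order asked, and still so for the second after the job is handed in, with the robot touching nothing.
It also fails if it takes over 72 s, if anything falls off the work surface, if the arm or the gripper's body presses on something with over 40 N, if the wrist force passes 120 N, or if a joint passes its speed limit or range.

ROBOT

A 6-joint arm with a two-finger parallel gripper is mounted at the origin on a cart in front of the work surface, level with it; the furniture and walls round the work are solid. World frame = base frame: x ahead of the robot, y to its left, z up, the work surface at z = 0. Lengths are in m, angles in rad, forces in N, time in s.
With the tool pointing down it reaches from about 0.375 to 0.975 m from the base axis. Payload 3.8 kg.
Tool frame: the origin (TCP) lies on the centre line of the jaws, within the pads' length; the fingertips stand 25 mm ahead of it and the grasp point (between the pads) lies 6 mm ahead of it; z points along the fingers, y is the direction in which the jaws open and shut (so a half turn about z gives the same grasp; the last joint's range is limited). The gripper opens to 85 mm and grips with 20 to 120 N. Pads are 22 mm wide; open, the fingers measure 114 mm over their backs; the gripper's body (76 mm by 85 mm) begins 54 mm behind the grasp point. The pads swing forward as they close: fully open they stand 13 mm farther back than shut.
Start: joints at [-1.312, 0.264, 1.604, -0, 1.274, -0.037], TCP at [0.197, -0.646, 0.256] pointing down, gripper open.
Joint ranges: [-2.63, 2.63], [-0.94, 2.18], [0.31, 2.57], [-1.31, 4.45], [0, 2.66], [-2.55, 2.55]. Speed limits (rad/s): [2.57, 2.57, 3.14, 3.14, 3.14, 3.14].

INTERFACE

Orientations are given as a rotation vector (axis times angle).
In Python, from workcell import bot gives the robot as it stands.
- The arm moves only by the tool servo_tool, never from a script. Its argument "moves" is a list of rows, each a list of 3 entries, a list of its own where there are three numbers: the closure in counts, from 0 (fully open) to 255 (shut), then the shift along the tool's x, y, z in m, then the turn about the tool's z in rad. A call has exactly 8 rows; each row shifts and turns the pose as measured when the row begins, along the tool's axes as they then stand; what a row does not reach is not made up. A row lasts 1/12 s, in which the tool goes at most 41.7 mm and 7.16 degrees, less where a joint would pass 70% of its speed; a pose out of reach is approached as far as the arm can. A call is refused whole if a number of a shift passes 0.0417 or a number of a turn 0.125, either way. A call with a gripper value outside its range is refused whole. The fingers move at their own pace and stop on an object; "newtons" is the grip in N (left out, the last holds). Time passes only in rows, so rows that do not move let the fingers close, or fill a call up. It gives the time, the measured TCP pose, the force and the opening at its end, in the units of the state.
- bot.read_state(): the state, without advancing time (a new reading comes with each control period).
- bot.read_camera(name): name is "side" or "top"; returns a dict with "pixels" (480x640x3 uint8, red, green, blue), "depth" (480x640 float32, m along the optical axis (not along the pixel's ray), 0 where there is no reading), "intrinsics" (3x3 intrinsics, pixels), "R" (3x3) and "t" (3): a world point X has camera coordinates R X + t. Camera axes: x right, y down, z forward; pixel columns grow to the right and rows downward; lengths in m; the calibration is good to about 2 mm. A picture is of the moment at which its call begins.
- bot.finish_job(): hands the job in, once; it reports no verdict.
The state is a dict: "time": time; "q": joint angles; "joint_vel": joint speeds; "joint_torque": joint torques, N m; "tool_pos": TCP position; "tcp_rot": TCP orientation; "wrist_force": force on the tool from outside, world axes, zero at the start; "torque": the same for the moment, N m; "width": opening from 0.0 (shut) to 1.0 (fully open).
Only numpy, scipy, OpenCV 4.12 (cv2) and the standard library are available. Lean on these libraries where they do the work, as an engineer would, in place of code of your own. Each camera call takes 0.05 s, during which the arm holds its last target.

## Working session

There is one attempt and no reset: what is moved stays moved. The work goes in short steps, Python scripts to look and compute and a tool call to move; the robot and the scene stay as the last step left them, time stands still between calls to the robot, and variables do not carry over. Pictures are saved under pics/ and viewed, and the job is handed in when it is done.

Besides the shell and the picture viewer there is one more tool, called after "Emit:" in YAML: its name, and indented under it one key for each argument. servo_tool: Moves the arm, as the interface text tells. Its arguments: {"type":"object","properties":{"moves":{"type":"array","items":{"type":"array"}},"newtons":{"type":"number"}},"required":["moves"]}

```bash
mkdir -p pics; ls; cat > h.py <<'E'
import numpy as np, cv2
from workcell import bot
def snap(n,tag):
    c=bot.read_camera(n); cv2.imwrite(f'pics/{tag}.png',c['pixels'][:,:,::-1]); np.savez(f'{tag}.npz',**{k:np.array(v) for k,v in c.items()}); return c
def ray(c,u,v):
    K,R,t=np.array(c['intrinsics']),np.array(c['R']),np.array(c['t']).ravel()
    d=R.T@np.linalg.solve(K,[u,v,1.]); o=-R.T@t; return o,d
def onz(c,u,v,z):
    o,d=ray(c,u,v); return o+d*(z-o[2])/d[2]
def dep(c,u,v):
    o,d=ray(c,u,v); return o+d*float(c['depth'][int(v),int(u)])
def proj(c,X):
    p=np.array(c['intrinsics'])@(np.array(c['R'])@X+np.array(c['t']).ravel()); return p[:2]/p[2]
def cloud(c):
    K,R,t=np.array(c['intrinsics']),np.array(c['R']),np.array(c['t']).ravel()
    v,u=np.mgrid[:480,:640]; d=c['depth']; P=np.stack([(u-K[0,2])/K[0,0]*d,(v-K[1,2])/K[1,1]*d,d],-1)
    return (P-t)@R
E
python3 - <<'E'
from h import *
for n in('side','top'):
    c=snap(n,n+'0'); print(n,c['intrinsics'],-np.array(c['R']).T@np.array(c['t']).ravel(),np.array(c['R'])[2])
s=bot.read_state();print(s)
E
```

```text
pics
side [[558.46044408   0.         317.87740827]
 [  0.         558.46044408 247.65628144]
 [  0.           0.           1.        ]] [0.58861938 0.93324405 0.57082117] [-0.00777927 -0.90766642 -0.41962026]
top [[435.08683101   0.         317.58765075]
 [  0.         435.08683101 237.35961415]
 [  0.           0.           1.        ]] [ 0.44833784 -0.03911792  1.0918475 ] [ 1.37549594e-01  3.70185909e-04 -9.90494812e-01]
{'time': 0.1, 'q': array([-1.31186729e+00,  2.64691402e-01,  1.60527172e+00, -1.99478986e-05,
        1.27372743e+00, -3.69049182e-02]), 'joint_vel': array([-0.00080452, -0.00050262, -0.00283136, -0.00054708, -0.00123945,
        0.00093313]), 'joint_torque': array([ 1.82933738e-03, -5.16701746e+01, -3.68590021e+01,  1.25543161e-04,
        6.31603121e-03, -2.90889079e-05]), 'tool_pos': array([ 0.19661461, -0.6450674 ,  0.25505882]), 'tcp_rot': array([-3.10522563e+00, -4.62704320e-01,  3.94581734e-04]), 'wrist_force': array([-0.64869926, -0.23499677,  0.48869366]), 'torque': array([ 0.01877878, -0.01735589, -0.0541487 ]), 'width': 1.0017709322278119}
```

View pics/side0.png

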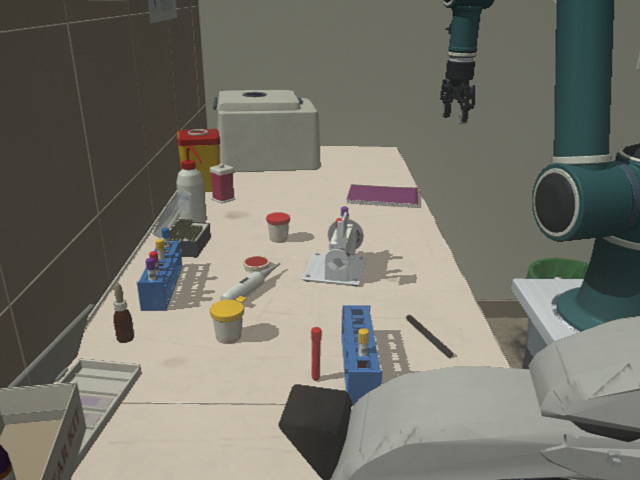

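View pics/top0.png

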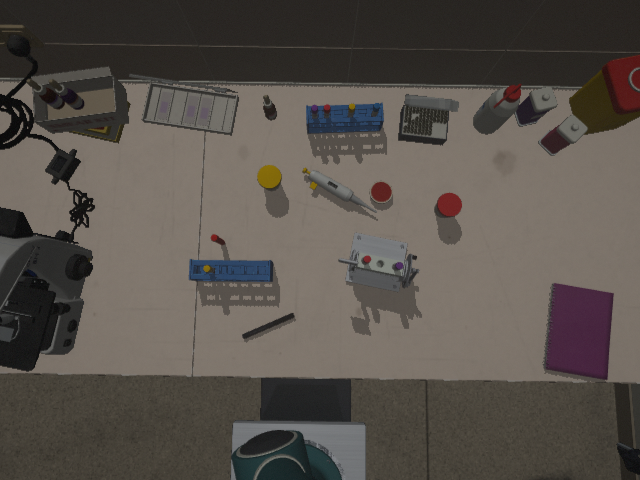

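The top view shows the front rack at about (231,271), with the yellow-capped tube at (207,268). The stand is at (380,262), with its paddle on the left and its disc on the right, and the red look-alike tube stands at (217,238). I'll zoom in next.

```bash
python3 - <<'E'
import cv2,numpy as np
from h import *
a=cv2.imread('pics/top0.png');b=cv2.imread('pics/side0.png')
A=cv2.resize(a[225:305,330:430],None,fx=4,fy=4,interpolation=cv2.INTER_CUBIC)
A2=cv2.resize(a[225:305,180:280],None,fx=4,fy=4,interpolation=cv2.INTER_CUBIC)
cv2.imwrite('pics/ztop.png',np.hstack([A2,A]))
B=cv2.resize(b[195:295,290:390],None,fx=4,fy=4,interpolation=cv2.INTER_CUBIC)
B2=cv2.resize(b[300:400,290:390],None,fx=4,fy=4,interpolation=cv2.INTER_CUBIC)
cv2.imwrite('pics/zside.png',np.hstack([B2,B]))
t=dict(np.load('top0.npz'));P=cloud(t)
z=P[...,2]; 
for (v,u) in [(268,207),(262,367),(266,398),(264,381),(262,345),(271,231),(238,217)]:
    print(u,v,P[v,u].round(3))
E
```

```text
207 268 [0.512 0.212 0.099]
367 262 [ 0.528 -0.148  0.14 ]
398 266 [ 0.52  -0.216  0.14 ]
381 264 [ 0.53 -0.19  0.06]
345 262 [ 0.526 -0.099  0.151]
231 271 [0.508 0.165 0.063]
217 238 [0.582 0.194 0.094]
```

View pics/ztop.png

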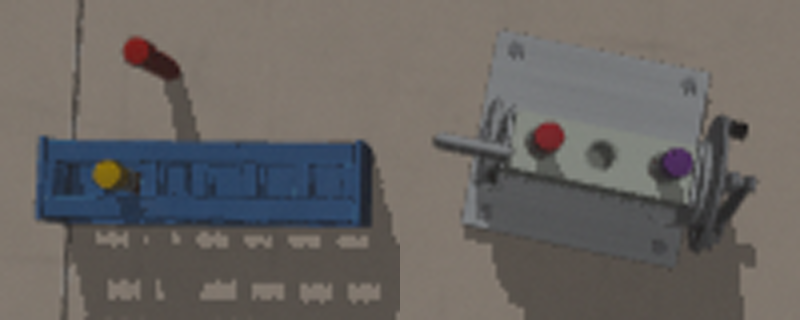

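View pics/zside.png

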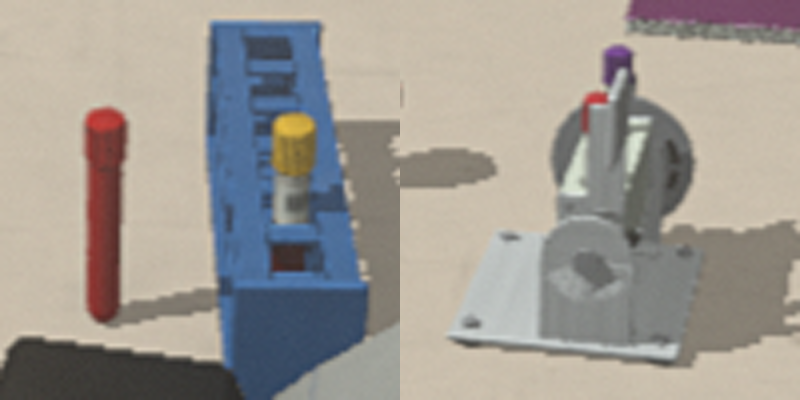

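Next I'll measure the cap centres from the top-view depth slices and check them against the side view.

```bash
python3 - <<'E'
from h import *
rng={'y':((18,35),110),'r':((170,8),110),'p':((125,160),70)}
def mask(img,k):
    hsv=cv2.cvtColor(img,cv2.COLOR_RGB2HSV);(a,b),s=rng[k];h=hsv[...,0]
    m=(h>=a)&(h<=b) if a<b else (h>=a)|(h<=b)
    return m&(hsv[...,1]>s)
box={'y':(.51,.212),'r':(.528,-.148),'p':(.52,-.216)}
ztop={'y':.102,'r':.14,'p':.14}
for n in('top','side'):
    c=dict(np.load(n+'0.npz'));P=cloud(c)
    for k in rng:
        m=mask(c['pixels'],k)&(np.hypot(P[...,0]-box[k][0],P[...,1]-box[k][1])<.03)&(P[...,2]>.05)
        if n=='top':
            m2=m&(P[...,2]>ztop[k]-.008); vv,uu=np.nonzero(m2); u,v=uu.mean(),vv.mean()
            zm=np.median(P[m2][:,2]); print(n,k,len(uu),(u,v),'z',zm,'onplane',onz(c,u,v,ztop[k]).round(4))
        else:
            vv,uu=np.nonzero(m);print(n,k,len(uu),'bbox u',uu.min(),uu.max(),'v',vv.min(),vv.max(),P[m].min(0).round(4),P[m].max(0).round(4))
c=dict(np.load('top0.npz'));P=cloud(c);z=P[...,2]
# block top
m=(abs(z-.091)<.004)&(np.hypot(P[...,0]-.525,P[...,1]+.18)<.08)
vv,uu=np.nonzero(m);r=cv2.minAreaRect(np.float32(P[m][:,:2]));print('block',m.sum(),r)
# base
m=(z>.004)&(z<.03)&(np.hypot(P[...,0]-.525,P[...,1]+.18)<.11)
print('base',cv2.minAreaRect(np.float32(P[m][:,:2])))
m=(z>.148)&(np.hypot(P[...,0]-.525,P[...,1]+.11)<.05)
print('paddle',m.sum(),cv2.minAreaRect(np.float32(P[m][:,:2])),P[m].min(0),P[m].max(0))
m=(abs(z-.063)<.004)&(abs(P[...,0]-.51)<.05)&(abs(P[...,1]-.16)<.13)
print('rack',cv2.minAreaRect(np.float32(P[m][:,:2])))
E
```

```text
top y 41 (np.float64(206.7560975609756), np.float64(268.1951219512195)) z 0.1019414969845212 onplane [0.5114 0.2122 0.102 ]
top r 39 (np.float64(366.8974358974359), np.float64(258.71794871794873)) z 0.13937939672243943 onplane [ 0.5348 -0.1476  0.14  ]
top p 40 (np.float64(399.025), np.float64(265.325)) z 0.13853549431812962 onplane [ 0.5213 -0.218   0.14  ]
side y 136 bbox u 358 368 v 328 343 [0.5043 0.2086 0.0819] [0.5197 0.225  0.104 ]
side r 18 bbox u 336 340 v 218 226 [ 0.5342 -0.1511  0.1236] [ 0.5426 -0.1394  0.1395]
side p 31 bbox u 341 347 v 207 215 [ 0.5163 -0.22    0.1223] [ 0.5294 -0.2055  0.1401]
block 573 ((0.5326331853866577, -0.19212858378887177), (0.13153652846813202, 0.05668892338871956), 75.17878723144531)
base ((0.5188396573066711, -0.17351946234703064), (0.19692035019397736, 0.19542184472084045), 7.539141654968262)
paddle 68 ((0.5275387167930603, -0.10437888652086258), (0.039587024599313736, 0.006183905061334372), 80.65400695800781) [ 0.52147428 -0.12370942  0.1482751 ] [ 0.53343136 -0.08523633  0.16820801]
rack ((0.511552631855011, 0.16882096230983734), (0.04763886332511902, 0.19272112846374512), 0.16533197462558746)
```

```bash
cat >> h.py <<'E'
from scipy.spatial.transform import Rotation as Ro
def st():
    s=bot.read_state(); R=Ro.from_rotvec(s['tcp_rot']).as_matrix(); psi=np.arctan2(R[1,0],R[0,0])
    print('t%.2f'%s['time'],'p',np.round(s['tool_pos'],4),'psi %.4f'%psi,'tilt',np.round(R[:2,2],3),'F',np.round(s['wrist_force'],1),'w %.3f'%s['width'],'q6 %.2f'%s['q'][5])
    return np.array(s['tool_pos']),psi
def plan(target,psiT,vmax=.038,wmax=.12):
    p,psi=st(); p=p.copy(); T=np.array(target); n=0
    while n<40:
        d=T-p; L=np.linalg.norm(d); a=psiT-psi
        if L<.0004 and abs(a)<.003: break
        d=d*min(1,vmax/max(L,1e-9)); a=np.clip(a,-wmax,wmax)
        X=np.array([np.cos(psi),np.sin(psi),0]);Y=np.array([np.sin(psi),-np.cos(psi),0])
        r=[round(d@X,4),round(d@Y,4),round(-d[2],4)]
        print(n,r,round(-a,3)); p=p+d; psi+=a; n+=1
E
python3 -c "
from h import *
plan([.5115,.212,.25],1.382)"
```

```text
t0.10 p [ 0.1966 -0.6451  0.2551] psi 0.2958 tilt [-0.001  0.002] F [-0.6 -0.2  0.5] w 1.002 q6 -0.04
0 [np.float64(0.0229), np.float64(-0.0303), np.float64(0.0002)] -0.12
1 [np.float64(0.0264), np.float64(-0.0273), np.float64(0.0002)] -0.12
2 [np.float64(0.0295), np.float64(-0.024), np.float64(0.0002)] -0.12
3 [np.float64(0.0321), np.float64(-0.0203), np.float64(0.0002)] -0.12
4 [np.float64(0.0343), np.float64(-0.0163), np.float64(0.0002)] -0.12
5 [np.float64(0.036), np.float64(-0.0121), np.float64(0.0002)] -0.12
6 [np.float64(0.0372), np.float64(-0.0077), np.float64(0.0002)] -0.12
7 [np.float64(0.0379), np.float64(-0.0031), np.float64(0.0002)] -0.12
8 [np.float64(0.038), np.float64(0.0014), np.float64(0.0002)] -0.12
9 [np.float64(0.0375), np.float64(0.0059), np.float64(0.0002)] -0.006
10 [np.float64(0.0375), np.float64(0.0062), np.float64(0.0002)] -0.0
11 [np.float64(0.0375), np.float64(0.0062), np.float64(0.0002)] -0.0
12 [np.float64(0.0375), np.float64(0.0062), np.float64(0.0002)] -0.0
13 [np.float64(0.0375), np.float64(0.0062), np.float64(0.0002)] -0.0
14 [np.float64(0.0375), np.float64(0.0062), np.float64(0.0002)] -0.0
15 [np.float64(0.0375), np.float64(0.0062), np.float64(0.0002)] -0.0
16 [np.float64(0.0375), np.float64(0.0062), np.float64(0.0002)] -0.0
17 [np.float64(0.0375), np.float64(0.0062), np.float64(0.0002)] -0.0
18 [np.float64(0.0375), np.float64(0.0062), np.float64(0.0002)] -0.0
19 [np.float64(0.0375), np.float64(0.0062), np.float64(0.0002)] -0.0
20 [np.float64(0.0375), np.float64(0.0062), np.float64(0.0002)] -0.0
21 [np.float64(0.0375), np.float64(0.0062), np.float64(0.0002)] -0.0
22 [np.float64(0.0375), np.float64(0.0062), np.float64(0.0002)] -0.0
23 [np.float64(0.0375), np.float64(0.0062), np.float64(0.0002)] -0.0
24 [np.float64(0.0011), np.float64(0.0002), np.float64(0.0)] -0.0
```

Emit:
servo_tool:
  moves:
    - [110,[0.023,-0.03,0],-0.12]
    - [110,[0.026,-0.027,0],-0.12]
    - [110,[0.03,-0.024,0],-0.12]
    - [110,[0.032,-0.02,0],-0.12]
    - [110,[0.034,-0.016,0],-0.12]
    - [110,[0.036,-0.012,0],-0.12]
    - [110,[0.037,-0.008,0],-0.12]
    - [110,[0.038,-0.003,0],-0.12]
  newtons: 30

```text
time: 0.77
tool_pos: [0.2962, -0.3529, 0.2478]
tcp_rot: [-2.506, -1.879, -0.001]
wrist_force: [0.8, 0.1, 1.0]
width: 0.569
```

```bash
python3 -c "
from h import *
plan([.5115,.212,.25],1.382)"
```

```text
t0.77 p [ 0.2962 -0.3529  0.2478] psi 1.2867 tilt [-0.005  0.008] F [0.8 0.1 1. ] w 0.569 q6 -0.64
0 [np.float64(0.0379), np.float64(0.003), np.float64(-0.0001)] -0.095
1 [np.float64(0.0374), np.float64(0.0066), np.float64(-0.0001)] -0.0
2 [np.float64(0.0374), np.float64(0.0066), np.float64(-0.0001)] -0.0
3 [np.float64(0.0374), np.float64(0.0066), np.float64(-0.0001)] -0.0
4 [np.float64(0.0374), np.float64(0.0066), np.float64(-0.0001)] -0.0
5 [np.float64(0.0374), np.float64(0.0066), np.float64(-0.0001)] -0.0
6 [np.float64(0.0374), np.float64(0.0066), np.float64(-0.0001)] -0.0
7 [np.float64(0.0374), np.float64(0.0066), np.float64(-0.0001)] -0.0
8 [np.float64(0.0374), np.float64(0.0066), np.float64(-0.0001)] -0.0
9 [np.float64(0.0374), np.float64(0.0066), np.float64(-0.0001)] -0.0
10 [np.float64(0.0374), np.float64(0.0066), np.float64(-0.0001)] -0.0
11 [np.float64(0.0374), np.float64(0.0066), np.float64(-0.0001)] -0.0
12 [np.float64(0.0374), np.float64(0.0066), np.float64(-0.0001)] -0.0
13 [np.float64(0.0374), np.float64(0.0066), np.float64(-0.0001)] -0.0
14 [np.float64(0.0374), np.float64(0.0066), np.float64(-0.0001)] -0.0
15 [np.float64(0.034), np.float64(0.006), np.float64(-0.0001)] -0.0
```

Emit:
servo_tool:
  moves:
    - [110,[0.038,0.003,0],-0.095]
    - [110,[0.037,0.007,0],0]
    - [110,[0.037,0.007,0],0]
    - [110,[0.037,0.007,0],0]
    - [110,[0.037,0.007,0],0]
    - [110,[0.037,0.007,0],0]
    - [110,[0.037,0.007,0],0]
    - [110,[0.037,0.007,0],0]

```text
time: 1.43
tool_pos: [0.4032, -0.0553, 0.2474]
tcp_rot: [-2.406, -2.003, -0.004]
wrist_force: [0.6, 0.2, -0.1]
width: 0.566
```

Emit:
servo_tool:
  moves:
    - [110,[0.037,0.007,0],0]
    - [110,[0.037,0.007,0],0]
    - [110,[0.037,0.007,0],0]
    - [110,[0.037,0.007,0],0]
    - [110,[0.037,0.007,0],0]
    - [110,[0.037,0.007,0],0]
    - [110,[0.02,0.003,0],0]
    - [110,[0,0,0],0]

```text
time: 2.1
tool_pos: [0.4917, 0.1942, 0.2471]
tcp_rot: [-2.397, -2.012, -0.005]
wrist_force: [-0.3, -0.3, -0.8]
width: 0.568
```

```bash
python3 -c "
from h import *
plan([.5115,.212,.15],1.382,.03)"
```

```text
t2.10 p [0.4917 0.1942 0.2471] psi 1.3965 tilt [-0.005  0.011] F [-0.3 -0.3 -0.8] w 0.568 q6 0.49
0 [np.float64(0.0062), np.float64(0.0049), np.float64(0.0289)] 0.015
1 [np.float64(0.0063), np.float64(0.0048), np.float64(0.0289)] -0.0
2 [np.float64(0.0063), np.float64(0.0048), np.float64(0.0289)] -0.0
3 [np.float64(0.0022), np.float64(0.0017), np.float64(0.0103)] -0.0
```

```bash
cat >> h.py <<'E'
def go(target,psiT=None,n=8):
    p,psi=st(); s=bot.read_state(); R=Ro.from_rotvec(s['tcp_rot']).as_matrix()
    d=R.T@(np.array(target)-p); print('tool delta',d.round(4),'turn',None if psiT is None else round(psi-psiT,3),'per row/%d'%n,(d/n).round(4))
E
python3 -c "
from h import *
go([.5115,.212,.15],1.382,6)"
```

```text
t2.10 p [0.4917 0.1942 0.2471] psi 1.3965 tilt [-0.005  0.011] F [-0.3 -0.3 -0.8] w 0.568 q6 0.49
tool delta [0.02   0.0171 0.0972] turn 0.015 per row/6 [0.0033 0.0029 0.0162]
```

Emit:
servo_tool:
  moves:
    - [110,[0.0034,0.003,0.017],0.015]
    - [110,[0.0034,0.003,0.017],0]
    - [110,[0.0034,0.003,0.017],0]
    - [110,[0.0034,0.003,0.017],0]
    - [110,[0.0034,0.003,0.017],0]
    - [110,[0.0034,0.003,0.017],0]
    - [110,[0,0,0],0]
    - [110,[0,0,0],0]

```text
time: 2.77
tool_pos: [0.5105, 0.2092, 0.1397]
tcp_rot: [-2.41, -1.998, 0.005]
wrist_force: [-0.7, 0.2, 0.3]
width: 0.569
```

```bash
python3 -c "
from h import *
go([.5115,.212,.098],1.382,6)
for n in ('top','side'):
    c=snap(n,n+'1')
a=cv2.imread('pics/top1.png');b=cv2.imread('pics/side1.png')
A=cv2.resize(a[225:325,160:260],None,fx=4,fy=4);B=cv2.resize(b[280:380,310:410],None,fx=4,fy=4)
cv2.imwrite('pics/z1.png',np.hstack([A,B]))"
```

```text
t2.77 p [0.5105 0.2092 0.1397] psi 1.3847 tilt [-0.009  0.007] F [-0.7  0.2  0.3] w 0.569 q6 0.52
tool delta [0.0027 0.0009 0.0417] turn 0.003 per row/6 [0.0005 0.0001 0.007 ]
```

View pics/z1.png

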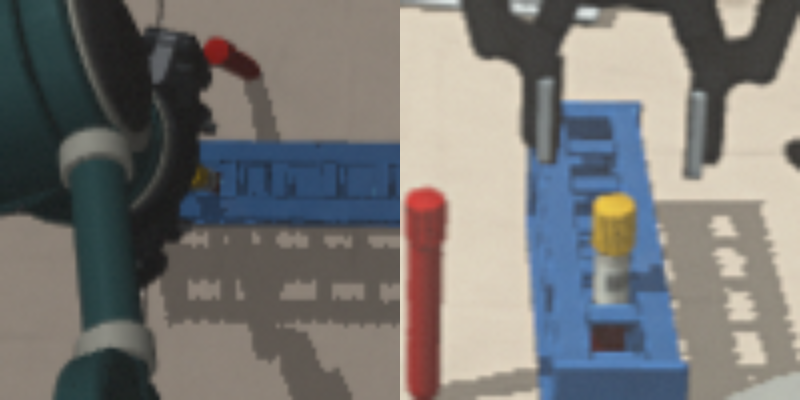

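The side view shows the pads on either side of the yellow cap, with the red tube clear of them. I'll go down.

Emit:
servo_tool:
  moves:
    - [110,[0.0005,0.0002,0.007],0]
    - [110,[0.0005,0.0002,0.007],0]
    - [110,[0.0005,0.0001,0.007],0]
    - [110,[0.0005,0.0001,0.007],0]
    - [110,[0.0004,0.0001,0.007],0]
    - [110,[0.0003,0.0001,0.006],0]
    - [110,[0,0,0],0]
    - [110,[0,0,0],0]

```text
time: 3.53
tool_pos: [0.514, 0.2125, 0.0997]
tcp_rot: [-2.413, -2.0, -0.008]
wrist_force: [-0.5, -0.3, -0.0]
width: 0.569
```

```bash
python3 -c "
from h import *
go([.5115,.212,.098],1.382,1)
"
```

```text
t3.53 p [0.514  0.2125 0.0997] psi 1.3840 tilt [-0.001  0.009] F [-0.5 -0.3 -0. ] w 0.569 q6 0.52
tool delta [-0.001  -0.0024  0.0017] turn 0.002 per row/1 [-0.001  -0.0024  0.0017]
```

Emit:
servo_tool:
  moves:
    - [110,[-0.001,-0.0025,0.001],0]
    - [110,[0,0,0],0]
    - [200,[0,0,0],0]
    - [230,[0,0,0],0]
    - [255,[0,0,0],0]
    - [255,[0,0,0],0]
    - [255,[0,0,0],0]
    - [255,[0,0,0],0]
  newtons: 30

```text
time: 4.2
tool_pos: [0.5118, 0.2123, 0.0996]
tcp_rot: [-2.413, -2.0, -0.01]
wrist_force: [0.4, 0.6, -0.2]
width: 0.182
```

```bash
python3 -c "
from h import *
go([.5115,.212,.098],1.382,1)
c=snap('side','side2');b=cv2.imread('pics/side2.png')
cv2.imwrite('pics/z2.png',cv2.resize(b[270:390,300:420],None,fx=4,fy=4))"
```

```text
t4.20 p [0.5118 0.2123 0.0996] psi 1.3843 tilt [0.   0.01] F [ 0.4  0.6 -0.2] w 0.182 q6 0.52
tool delta [-0.0003 -0.0002  0.0016] turn 0.002 per row/1 [-0.0003 -0.0002  0.0016]
```

View pics/z2.png

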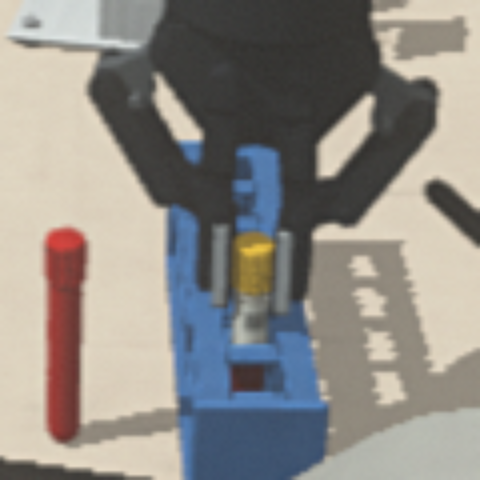

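The cap is between the pads and the opening reads 15.5 mm. I'll lift and check that it's held.

Emit:
servo_tool:
  moves:
    - [255,[0,0,0],0]
    - [255,[0,0,-0.01],0]
    - [255,[0,0,-0.015],0]
    - [255,[0,0,-0.02],0]
    - [255,[0,0,-0.02],0]
    - [255,[0,0,-0.02],0]
    - [255,[0,0,-0.02],0]
    - [255,[0,0,-0.02],0]

```text
time: 4.92
tool_pos: [0.508, 0.2095, 0.2268]
tcp_rot: [-2.41, -1.998, 0.007]
wrist_force: [-0.0, -0.5, -0.2]
width: 0.186
```

```bash
python3 -c "
from h import *
go([.528,-.1828,.24],1.382,12)
c=snap('side','side3');b=cv2.imread('pics/side3.png')
cv2.imwrite('pics/z3.png',cv2.resize(b[230:390,300:420],None,fx=4,fy=4)[:600])"
```

```text
t4.92 p [0.508  0.2095 0.2268] psi 1.3843 tilt [-0.011  0.006] F [-0.  -0.5 -0.2] w 0.186 q6 0.52
tool delta [-0.3817  0.0923 -0.0156] turn 0.002 per row/12 [-0.0318  0.0077 -0.0013]
```

View pics/z3.png

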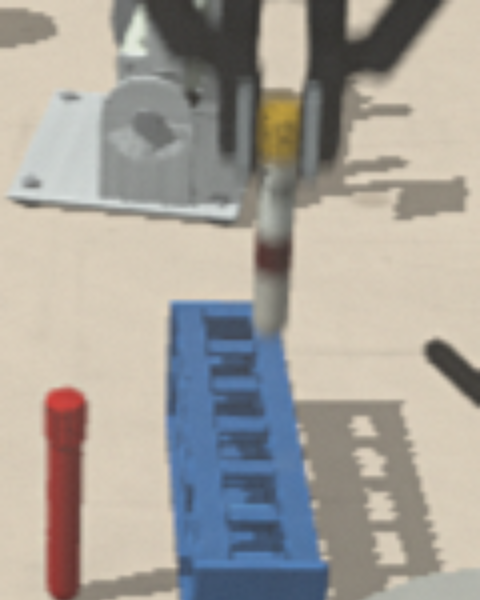

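Emit:
servo_tool:
  moves:
    - [255,[-0.031,0.008,-0.012],0]
    - [255,[-0.031,0.008,-0.012],0]
    - [255,[-0.031,0.008,-0.012],0]
    - [255,[-0.031,0.008,-0.012],0]
    - [255,[-0.031,0.008,-0.012],0]
    - [255,[-0.031,0.008,-0.009],0]
    - [255,[-0.031,0.008,0],0]
    - [255,[-0.031,0.008,0],0]

```text
time: 5.63
tool_pos: [0.5304, -0.0492, 0.3117]
tcp_rot: [-2.405, -2.019, -0.026]
wrist_force: [1.6, 0.4, -0.8]
width: 0.187
```

```bash
python3 -c "
from h import *
go([.528,-.1828,.29],1.382,6)"
```

```text
t5.63 p [ 0.5304 -0.0492  0.3117] psi 1.3969 tilt [0.012 0.011] F [ 1.6  0.4 -0.8] w 0.187 q6 0.02
tool delta [-0.1323  0.0206  0.0201] turn 0.015 per row/6 [-0.0221  0.0034  0.0034]
```

Emit:
servo_tool:
  moves:
    - [255,[-0.024,0.004,0],0.015]
    - [255,[-0.024,0.004,0.002],0]
    - [255,[-0.024,0.004,0.002],0]
    - [255,[-0.024,0.004,0.003],0]
    - [255,[-0.02,0.003,0.003],0]
    - [255,[-0.01,0.001,0.004],0]
    - [255,[0,0,0.002],0]
    - [255,[0,0,0],0]

```text
time: 6.3
tool_pos: [0.526, -0.1898, 0.2993]
tcp_rot: [2.425, 1.986, 0.032]
wrist_force: [0.0, 0.8, -0.7]
width: 0.188
```

```bash
python3 -c "
from h import *
go([.528,-.1828,.25],1.382,6)"
```

```text
t6.30 p [ 0.526  -0.1898  0.2993] psi 1.3722 tilt [0.02  0.007] F [ 0.   0.8 -0.7] w 0.188 q6 -0.20
tool delta [ 0.0067 -0.0003  0.0493] turn -0.01 per row/6 [ 0.0011 -0.0001  0.0082]
```

Emit:
servo_tool:
  moves:
    - [255,[0.002,0,0.005],-0.01]
    - [255,[0.002,0,0.005],0]
    - [255,[0.002,0,0.005],0]
    - [255,[0.001,0,0.005],0]
    - [255,[0,0,0.005],0]
    - [255,[0,0,0.005],0]
    - [255,[0,0,0.005],0]
    - [255,[0,0,0],0]

```text
time: 6.97
tool_pos: [0.5285, -0.1753, 0.2605]
tcp_rot: [2.409, 2.009, 0.034]
wrist_force: [0.4, -1.2, -0.5]
width: 0.189
```

```bash
python3 -c "
from h import *
go([.528,-.1828,.24],1.382,6)
for n in ('top','side'):
    c=snap(n,n+'4')
a=cv2.imread('pics/top4.png');b=cv2.imread('pics/side4.png')
A=cv2.resize(a[220:320,330:430],None,fx=4,fy=4);B=cv2.resize(b[180:280,290:390],None,fx=4,fy=4)
cv2.imwrite('pics/z4.png',np.hstack([A,B]))"
```

```text
t6.97 p [ 0.5285 -0.1753  0.2605] psi 1.3903 tilt [0.02 0.01] F [ 0.4 -1.2 -0.5] w 0.189 q6 -0.20
tool delta [-0.0077  0.0005  0.0204] turn 0.008 per row/6 [-0.0013  0.0001  0.0034]
```

View pics/z4.png

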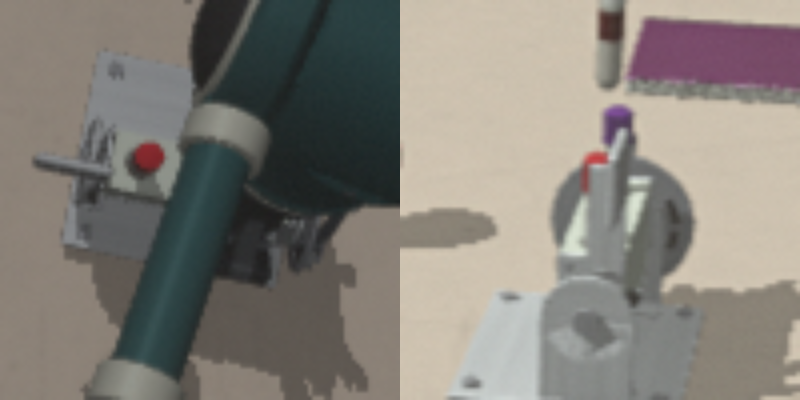

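Emit:
servo_tool:
  moves:
    - [255,[-0.006,0,-0.03],0.008]
    - [255,[-0.002,0,-0.035],0]
    - [255,[0,0,-0.035],0]
    - [255,[0,0,0],0]
    - [255,[0,0,0.01],0]
    - [255,[0,0,0.01],0]
    - [255,[0,0,0.01],0]
    - [255,[0,0,0],0]

```text
time: 7.73
tool_pos: [0.5254, -0.1854, 0.332]
tcp_rot: [2.418, 1.996, 0.034]
wrist_force: [0.1, 0.4, -1.2]
width: 0.188
```

```bash
python3 -c "
from h import *
go([.528,-.1828,.25],1.382,8)"
```

```text
t7.73 p [ 0.5254 -0.1854  0.332 ] psi 1.3802 tilt [0.02  0.009] F [ 0.1  0.4 -1.2] w 0.188 q6 -0.21
tool delta [0.002  0.0006 0.082 ] turn -0.002 per row/8 [0.0002 0.0001 0.0103]
```

Emit:
servo_tool:
  moves:
    - [255,[0.035,0,0],0]
    - [255,[0.035,0,0],0]
    - [255,[0.035,0,0],0]
    - [255,[0,0,0],0]
    - [255,[-0.012,0,0],0]
    - [255,[-0.012,0,0],0]
    - [255,[-0.012,0,0],0]
    - [255,[0,0,0],0]

```text
time: 8.4
tool_pos: [0.5317, -0.1177, 0.3163]
tcp_rot: [-2.415, -1.989, -0.008]
wrist_force: [-0.3, -1.1, -1.1]
width: 0.19
```

```bash
python3 -c "
from h import *
go([.528,-.1828,.25],1.382,8)"
```

```text
t8.40 p [ 0.5317 -0.1177  0.3163] psi 1.3782 tilt [-0.005  0.013] F [-0.3 -1.1 -1.1] w 0.190 q6 -0.08
tool delta [-0.0654  0.0093  0.0654] turn -0.004 per row/8 [-0.0082  0.0012  0.0082]
```

Emit:
servo_tool:
  moves:
    - [255,[-0.01,0.001,0],-0.004]
    - [255,[-0.01,0.001,0.005],0]
    - [255,[-0.01,0.001,0.008],0]
    - [255,[-0.01,0.001,0.01],0]
    - [255,[-0.01,0.001,0.01],0]
    - [255,[-0.01,0.001,0.01],0]
    - [255,[-0.007,0.001,0.01],0]
    - [255,[0,0,0],0]

```text
time: 9.07
tool_pos: [0.5225, -0.1973, 0.2557]
tcp_rot: [-2.419, -1.983, -0.006]
wrist_force: [-0.8, 0.8, -0.1]
width: 0.186
```

```bash
python3 -c "
from h import *
go([.528,-.1828,.25],1.382,8)"
```

```text
t9.07 p [ 0.5225 -0.1973  0.2557] psi 1.3730 tilt [-0.005  0.013] F [-0.8  0.8 -0.1] w 0.186 q6 -0.22
tool delta [0.0153 0.0026 0.0059] turn -0.009 per row/8 [0.0019 0.0003 0.0007]
```

Emit:
servo_tool:
  moves:
    - [255,[0.004,0.001,0],-0.009]
    - [255,[0.004,0.001,0.001],0]
    - [255,[0.003,0.001,0.001],0]
    - [255,[0.001,0,0.001],0]
    - [255,[0,0,0],0]
    - [255,[0,0,0],0]
    - [255,[0,0,0],0]
    - [255,[0,0,0],0]

```text
time: 9.73
tool_pos: [0.5293, -0.1826, 0.2529]
tcp_rot: [-2.406, -1.998, -0.009]
wrist_force: [-0.7, -0.2, -0.1]
width: 0.186
```

```bash
python3 -c "
from h import *
go([.528,-.1828,.25],1.382,8)
c=snap('side','side5');P=cloud(c)
p=bot.read_state()['tool_pos']
# visible tube body: points within 25mm of tcp xy and z<tcp-.03
m=(np.hypot(P[...,0]-p[0],P[...,1]-p[1])<.02)&(P[...,2]<p[2]-.045)&(P[...,2]>p[2]-.11)
for v in np.unique(np.nonzero(m)[0]):
    uu=np.nonzero(m[v])[0]; q=P[v,uu]; print(v,uu.min(),uu.max(),q.mean(0).round(4),'ymax',q[:,1].max().round(4))
b=cv2.imread('pics/side5.png');cv2.imwrite('pics/z5.png',cv2.resize(b[150:270,280:400],None,fx=4,fy=4))
"
```

```text
t9.73 p [ 0.5293 -0.1826  0.2529] psi 1.3858 tilt [-0.005  0.014] F [-0.7 -0.2 -0.1] w 0.186 q6 -0.20
tool delta [-0.0005 -0.0012  0.0029] turn 0.004 per row/8 [-0.0001 -0.0002  0.0004]
182 339 339 [ 0.5371 -0.1805  0.2072] ymax -0.1805
183 339 345 [ 0.5318 -0.1752  0.2068] ymax -0.1726
184 339 345 [ 0.5309 -0.1753  0.2046] ymax -0.1717
185 339 345 [ 0.5309 -0.1748  0.2026] ymax -0.1726
186 339 345 [ 0.5308 -0.1752  0.2003] ymax -0.1724
187 339 345 [ 0.5308 -0.1744  0.1984] ymax -0.1717
188 339 345 [ 0.5308 -0.1735  0.1965] ymax -0.1681
189 339 345 [ 0.5306 -0.175   0.1938] ymax -0.1723
190 339 345 [ 0.5306 -0.1733  0.1922] ymax -0.1694
191 339 345 [ 0.5305 -0.175   0.1894] ymax -0.1711
192 339 345 [ 0.5304 -0.1749  0.1873] ymax -0.17
193 339 345 [ 0.5303 -0.1748  0.1851] ymax -0.1696
194 339 345 [ 0.5303 -0.1744  0.183 ] ymax -0.1705
195 339 345 [ 0.5302 -0.1756  0.1804] ymax -0.1712
196 339 345 [ 0.5302 -0.1741  0.1787] ymax -0.1711
197 339 345 [ 0.5301 -0.1744  0.1764] ymax -0.17
198 339 344 [ 0.5311 -0.1741  0.1743] ymax -0.172
199 339 344 [ 0.531  -0.1751  0.1717] ymax -0.1709
200 339 344 [ 0.5309 -0.1747  0.1696] ymax -0.1711
201 339 344 [ 0.5309 -0.1734  0.1679] ymax -0.1689
202 339 344 [ 0.5308 -0.1748  0.1651] ymax -0.1726
203 340 344 [ 0.5297 -0.1738  0.1633] ymax -0.1715
204 341 343 [ 0.5294 -0.1777  0.1596] ymax -0.1766
```

View pics/z5.png

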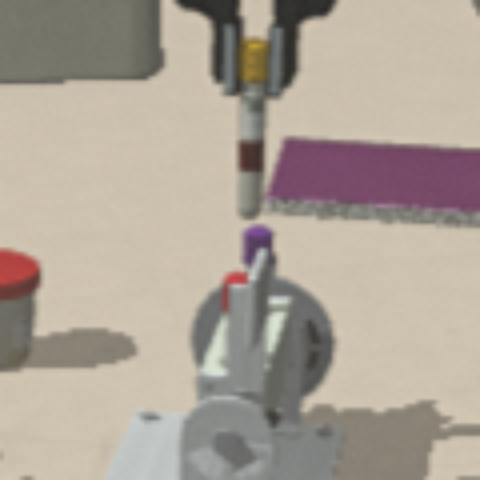

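```bash
python3 -c "
from h import *
go([.5283,-.1838,.196],1.382,6)"
```

```text
t9.78 p [ 0.5293 -0.1827  0.253 ] psi 1.3857 tilt [-0.004  0.014] F [ 0.2  0.8 -0.1] w 0.186 q6 -0.20
tool delta [-0.002  -0.0004  0.0569] turn 0.004 per row/6 [-0.0003 -0.0001  0.0095]
```

Emit:
servo_tool:
  moves:
    - [255,[-0.0004,-0.0001,0.006],0.004]
    - [255,[-0.0004,-0.0001,0.009],0]
    - [255,[-0.0003,-0.0001,0.009],0]
    - [255,[-0.0003,-0.0001,0.009],0]
    - [255,[-0.0003,0,0.009],0]
    - [255,[-0.0003,0,0.008],0]
    - [255,[0,0,0.004],0]
    - [255,[0,0,0],0]

```text
time: 10.45
tool_pos: [0.5269, -0.184, 0.1916]
tcp_rot: [-2.41, -1.99, -0.007]
wrist_force: [0.2, -0.8, -1.0]
width: 0.185
```

```bash
python3 -c "
from h import *
go([.5283,-.1838,.19],1.382,6)
c=snap('side','side6');P=cloud(c)
b=cv2.imread('pics/side6.png');cv2.imwrite('pics/z6.png',cv2.resize(b[170:270,290:390],None,fx=6,fy=6))
"
```

```text
t10.45 p [ 0.5269 -0.184   0.1916] psi 1.3805 tilt [-0.007  0.015] F [ 0.2 -0.8 -1. ] w 0.185 q6 -0.20
tool delta [0.0004 0.0013 0.0016] turn -0.001 per row/6 [0.0001 0.0002 0.0003]
```

View pics/z6.png

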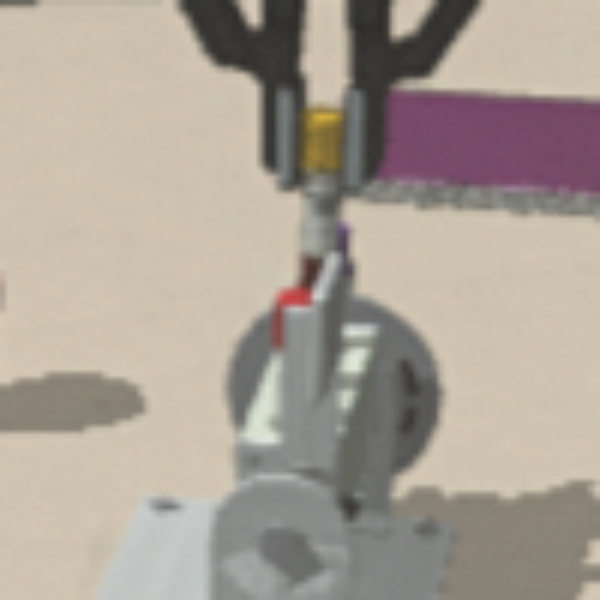

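Emit:
servo_tool:
  moves:
    - [255,[0.0004,0.0014,0],0]
    - [255,[0,0,0],0]
    - [255,[0,0,0.002],0]
    - [255,[0,0,0.002],0]
    - [255,[0,0,0.002],0]
    - [255,[0,0,0.002],0]
    - [255,[0,0,0.002],0]
    - [255,[0,0,0.002],0]

```text
time: 11.17
tool_pos: [0.5307, -0.1844, 0.1819]
tcp_rot: [-2.414, -1.994, -0.011]
wrist_force: [0.6, 0.2, -0.2]
width: 0.187
```

```bash
python3 -c "
from h import *
go([.5283,-.1838,.137],1.382,6)"
```

```text
t11.17 p [ 0.5307 -0.1844  0.1819] psi 1.3807 tilt [-0.001  0.013] F [ 0.6  0.2 -0.2] w 0.187 q6 -0.20
tool delta [-0.0004 -0.0023  0.0449] turn -0.001 per row/6 [-0.0001 -0.0004  0.0075]
```

Emit:
servo_tool:
  moves:
    - [255,[0,-0.0012,0],0]
    - [255,[0,0,0],0]
    - [255,[0,0,0],0]
    - [255,[0,0,0.001],0]
    - [255,[0,0,0.001],0]
    - [255,[0,0,0.001],0]
    - [255,[0,0,0],0]
    - [255,[0,0,0],0]

```text
time: 11.83
tool_pos: [0.5289, -0.1843, 0.1781]
tcp_rot: [-2.413, -1.994, -0.01]
wrist_force: [0.8, -0.7, -0.2]
width: 0.187
```

```bash
python3 -c "
from h import *
go([.5283,-.1838,.137],1.382,6)
c=snap('side','side7')
b=cv2.imread('pics/side7.png');cv2.imwrite('pics/z7.png',cv2.resize(b[180:280,290:390],None,fx=6,fy=6))
"
```

```text
t11.83 p [ 0.5289 -0.1843  0.1781] psi 1.3808 tilt [-0.002  0.013] F [ 0.8 -0.7 -0.2] w 0.187 q6 -0.20
tool delta [-0.0002 -0.0005  0.0411] turn -0.001 per row/6 [-0.     -0.0001  0.0068]
```

View pics/z7.png

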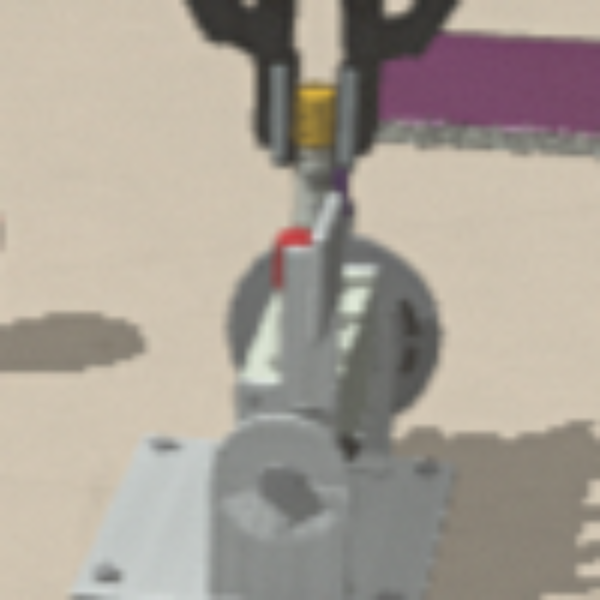

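Emit:
servo_tool:
  moves:
    - [255,[0,-0.0003,0.003],0]
    - [255,[0,0,0.003],0]
    - [255,[0,0,0.003],0]
    - [255,[0,0,0.003],0]
    - [255,[0,0,0.003],0]
    - [255,[0,0,0.003],0]
    - [255,[0,0,0.002],0]
    - [255,[0,0,0],0]

```text
time: 12.55
tool_pos: [0.5284, -0.1843, 0.1557]
tcp_rot: [-2.414, -1.994, -0.009]
wrist_force: [-0.8, -1.1, 0.1]
width: 0.189
```

```bash
python3 -c "
from h import *
go([.5283,-.1838,.137],1.382,6)"
```

```text
t12.55 p [ 0.5284 -0.1843  0.1557] psi 1.3808 tilt [-0.003  0.012] F [-0.8 -1.1  0.1] w 0.189 q6 -0.20
tool delta [ 0.0002 -0.0001  0.0187] turn -0.001 per row/6 [ 0.     -0.      0.0031]
```

Sliding in freely. I'll go on gently toward the floor.

Emit:
servo_tool:
  moves:
    - [255,[0,0,0.002],0]
    - [255,[0,0,0.002],0]
    - [255,[0,0,0.002],0]
    - [255,[0,0,0.002],0]
    - [255,[0,0,0.002],0]
    - [255,[0,0,0.0015],0]
    - [255,[0,0,0.001],0]
    - [255,[0,0,0],0]

```text
time: 13.22
tool_pos: [0.5287, -0.1844, 0.1421]
tcp_rot: [-2.414, -1.994, -0.009]
wrist_force: [0.2, -1.3, -0.1]
width: 0.189
```

```bash
python3 -c "
from h import *
go([.5283,-.1838,.137],1.382,6)"
```

```text
t13.22 p [ 0.5287 -0.1844  0.1421] psi 1.3808 tilt [-0.002  0.012] F [ 0.2 -1.3 -0.1] w 0.189 q6 -0.20
tool delta [ 0.0004 -0.0004  0.0051] turn -0.001 per row/6 [ 0.0001 -0.0001  0.0009]
```

Emit:
servo_tool:
  moves:
    - [255,[0,0,0.001],0]
    - [255,[0,0,0.001],0]
    - [255,[0,0,0.001],0]
    - [255,[0,0,0.0005],0]
    - [255,[0,0,0.0005],0]
    - [255,[0,0,0.0005],0]
    - [255,[0,0,0.0005],0]
    - [255,[0,0,0],0]

```text
time: 13.88
tool_pos: [0.5288, -0.1844, 0.1369]
tcp_rot: [-2.414, -1.995, -0.009]
wrist_force: [-0.2, -0.3, 0.2]
width: 0.184
```

```bash
python3 -c "
from h import *
go([.5283,-.1838,.137],1.382,6)"
```

```text
t13.88 p [ 0.5288 -0.1844  0.1369] psi 1.3810 tilt [-0.002  0.011] F [-0.2 -0.3  0.2] w 0.184 q6 -0.20
tool delta [ 0.0005 -0.0006 -0.0001] turn -0.001 per row/6 [ 0.0001 -0.0001 -0.    ]
```

Emit:
servo_tool:
  moves:
    - [255,[0,0,0.0005],0]
    - [255,[0,0,0.0005],0]
    - [255,[0,0,0.0005],0]
    - [255,[0,0,0.0005],0]
    - [255,[0,0,0],0]
    - [255,[0,0,0],0]
    - [255,[0,0,0],0]
    - [255,[0,0,0],0]

```text
time: 14.55
tool_pos: [0.5291, -0.1847, 0.1366]
tcp_rot: [-2.415, -1.995, -0.01]
wrist_force: [-0.5, -1.0, 4.5]
width: 0.187
```

```bash
python3 -c "
from h import *
go([.5283,-.1838,.137],1.382,6)
c=snap('side','side8')
b=cv2.imread('pics/side8.png');cv2.imwrite('pics/z8.png',cv2.resize(b[180:280,290:390],None,fx=6,fy=6))
"
```

```text
t14.55 p [ 0.5291 -0.1847  0.1366] psi 1.3810 tilt [-0.001  0.011] F [-0.5 -1.   4.5] w 0.187 q6 -0.20
tool delta [ 0.0007 -0.001  -0.0004] turn -0.001 per row/6 [ 0.0001 -0.0002 -0.0001]
```

View pics/z8.png

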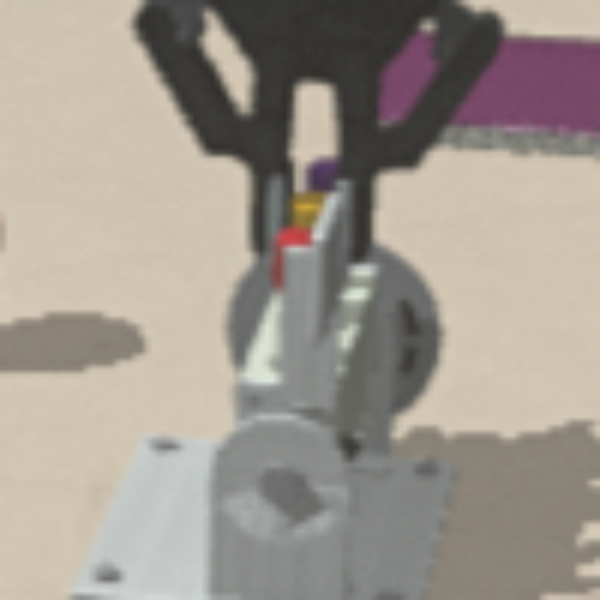

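The tube rests on the floor: 4.5 N up at the expected depth, with its cap in line with the neighbours. I'll release it and lift.

Emit:
servo_tool:
  moves:
    - [150,[0,0,0],0]
    - [110,[0,0,0],0]
    - [110,[0,0,0],0]
    - [110,[0,0,-0.005],0]
    - [110,[0,0,-0.01],0]
    - [110,[0,0,-0.02],0]
    - [110,[0,0,-0.025],0]
    - [110,[0,0,-0.025],0]

```text
time: 15.27
tool_pos: [0.5245, -0.1827, 0.2169]
tcp_rot: [-2.404, -1.985, -0.0]
wrist_force: [-0.1, 0.0, 1.2]
width: 0.57
```

```bash
python3 -c "
from h import *
st()
c=snap('side','side9')
b=cv2.imread('pics/side9.png');cv2.imwrite('pics/z9.png',cv2.resize(b[150:280,290:390],None,fx=4,fy=4))
"
```

```text
t15.27 p [ 0.5245 -0.1827  0.2169] psi 1.3805 tilt [-0.015  0.019] F [-0.1  0.   1.2] w 0.570 q6 -0.20
```

View pics/z9.png

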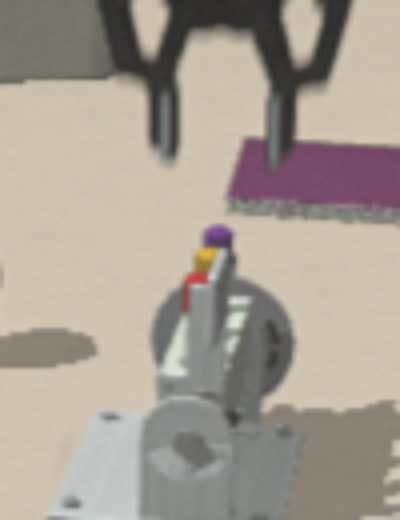

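```bash
python3 -c "
from h import *
plan([.4910,-.0943,.22],-.189,.009)"
```

```text
t15.32 p [ 0.5277 -0.184   0.2235] psi 1.3807 tilt [-0.006  0.015] F [ 2.  -0.5  3.6] w 0.572 q6 -0.20
0 [np.float64(0.0075), np.float64(-0.0049), np.float64(0.0003)] 0.12
1 [np.float64(0.0069), np.float64(-0.0058), np.float64(0.0003)] 0.12
2 [np.float64(0.0061), np.float64(-0.0066), np.float64(0.0003)] 0.12
3 [np.float64(0.0053), np.float64(-0.0073), np.float64(0.0003)] 0.12
4 [np.float64(0.0044), np.float64(-0.0078), np.float64(0.0003)] 0.12
5 [np.float64(0.0034), np.float64(-0.0083), np.float64(0.0003)] 0.12
6 [np.float64(0.0024), np.float64(-0.0087), np.float64(0.0003)] 0.12
7 [np.float64(0.0014), np.float64(-0.0089), np.float64(0.0003)] 0.12
8 [np.float64(0.0003), np.float64(-0.009), np.float64(0.0003)] 0.12
9 [np.float64(-0.0008), np.float64(-0.009), np.float64(0.0003)] 0.12
10 [np.float64(-0.0014), np.float64(-0.0068), np.float64(0.0003)] 0.12
11 [np.float64(0.0), np.float64(0.0), np.float64(-0.0)] 0.12
12 [np.float64(0.0), np.float64(0.0), np.float64(-0.0)] 0.12
13 [np.float64(0.0), np.float64(0.0), np.float64(-0.0)] 0.01
```

Emit:
servo_tool:
  moves:
    - [150,[0.007,-0.005,0],0.12]
    - [255,[0.007,-0.006,0],0.12]
    - [255,[0.006,-0.007,0],0.12]
    - [255,[0.005,-0.007,0],0.12]
    - [255,[0.004,-0.008,0],0.12]
    - [255,[0.003,-0.008,0],0.12]
    - [255,[0.002,-0.009,0],0.12]
    - [255,[0.001,-0.009,0],0.12]

```text
time: 15.98
tool_pos: [0.5041, -0.1192, 0.2379]
tcp_rot: [-3.079, -0.597, -0.024]
wrist_force: [0.2, 0.5, -0.3]
width: -0.003
```

Emit:
servo_tool:
  moves:
    - [255,[0,-0.009,0],0.12]
    - [255,[-0.001,-0.009,0],0.12]
    - [255,[-0.001,-0.005,0],0.12]
    - [255,[0,0,0],0.12]
    - [255,[0,0,0],0.12]
    - [255,[0,0,0],0.01]
    - [255,[0,0,0],0]
    - [255,[0,0,0],0]

```text
time: 16.65
tool_pos: [0.4962, -0.0945, 0.2449]
tcp_rot: [-3.107, 0.389, -0.034]
wrist_force: [-0.1, -0.5, 0.2]
width: 0.001
```

```bash
python3 -c "
from h import *
go([.4910,-.0943,.163],-.189,7)"
```

```text
t16.65 p [ 0.4962 -0.0945  0.2449] psi -0.2492 tilt [0.023 0.007] F [-0.1 -0.5  0.2] w 0.001 q6 1.57
tool delta [-0.0067  0.0021  0.0818] turn -0.06 per row/7 [-0.001   0.0003  0.0117]
```

Emit:
servo_tool:
  moves:
    - [255,[-0.002,0,0.008],-0.03]
    - [255,[-0.002,0,0.012],-0.02]
    - [255,[-0.001,0,0.012],-0.01]
    - [255,[-0.001,0,0.012],0]
    - [255,[-0.001,0,0.012],0]
    - [255,[0,0,0.012],0]
    - [255,[0,0,0.004],0]
    - [255,[0,0,0],0]

```text
time: 17.32
tool_pos: [0.4901, -0.0929, 0.1667]
tcp_rot: [-3.12, 0.273, -0.034]
wrist_force: [-0.6, -0.0, 0.6]
width: 0.006
```

```bash
python3 -c "
from h import *
go([.4910,-.0943,.163],-.189,7)
for n in ('top','side'):
    c=snap(n,n+'10')
a=cv2.imread('pics/top10.png');b=cv2.imread('pics/side10.png')
A=cv2.resize(a[220:320,330:430],None,fx=4,fy=4);B=cv2.resize(b[180:280,290:390],None,fx=4,fy=4)
cv2.imwrite('pics/z10.png',np.hstack([A,B]))"
```

```text
t17.32 p [ 0.4901 -0.0929  0.1667] psi -0.1747 tilt [0.022 0.007] F [-0.6 -0.   0.6] w 0.006 q6 1.49
tool delta [0.001  0.0012 0.0037] turn 0.014 per row/7 [0.0001 0.0002 0.0005]
```

View pics/z10.png

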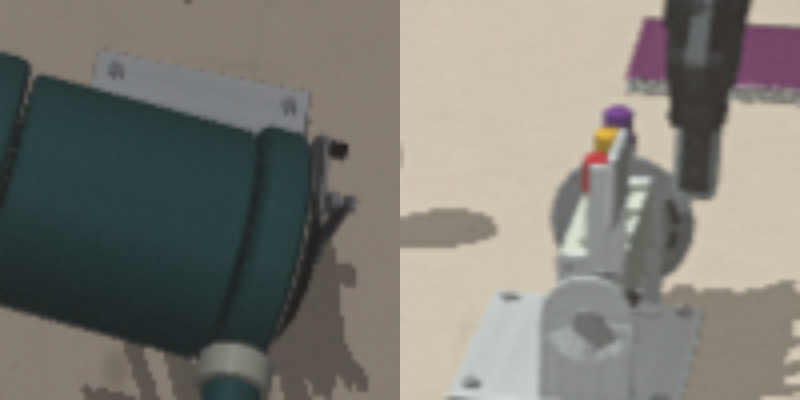

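Emit:
servo_tool:
  moves:
    - [255,[0.002,0,0.002],0.014]
    - [255,[0.003,0,0.002],0]
    - [255,[0.003,0,0.001],0]
    - [255,[0.003,0,0],0]
    - [255,[0.003,0,0],0]
    - [255,[0.002,0,0],0]
    - [255,[0.001,0,0],0]
    - [255,[0,0,0],0]

```text
time: 18.08
tool_pos: [0.5128, -0.0974, 0.1668]
tcp_rot: [-3.119, 0.297, -0.048]
wrist_force: [-0.2, -0.1, 0.6]
width: 0.001
```

```bash
cat >> h.py <<'E'
O=np.array([.528,-.1828,0]);ex=np.array([.982,-.188,0]);ey=np.array([.188,.982,0])
def loc():
    p,psi=st(); d=p-O; s=bot.read_state()['wrist_force']
    print('local',round(d@ex,4),round(d@ey,4),round(p[2],4),'Fx %.1f Fy %.1f Fz %.1f'%(s@ex,s@ey,s[2]))
E
python3 -c "
from h import *
loc()"
```

```text
t18.08 p [ 0.5128 -0.0974  0.1668] psi -0.1899 tilt [0.031 0.005] F [-0.2 -0.1  0.6] w 0.001 q6 1.51
local -0.031 0.081 0.1668 Fx -0.2 Fy -0.1 Fz 0.6
```

Emit:
servo_tool:
  moves:
    - [255,[0,0,0.001],0]
    - [255,[0.0005,0,0.001],0]
    - [255,[0.0005,0,0.001],0]
    - [255,[0.0005,0,0.0005],0]
    - [255,[0.0005,0,0],0]
    - [255,[0.0005,0,0],0]
    - [255,[0.0005,0,0],0]
    - [255,[0.0005,0,0],0]

```text
time: 18.75
tool_pos: [0.5152, -0.0978, 0.1628]
tcp_rot: [-3.119, 0.297, -0.044]
wrist_force: [-2.0, 0.2, 2.3]
width: -0.0
```

```bash
python3 -c "
from h import *
loc()"
```

```text
t18.75 p [ 0.5152 -0.0978  0.1628] psi -0.1898 tilt [0.028 0.006] F [-2.   0.2  2.3] w -0.000 q6 1.51
local -0.0286 0.0811 0.1628 Fx -2.0 Fy -0.1 Fz 2.3
```

Emit:
servo_tool:
  moves:
    - [255,[0.001,0,-0.0001],0]
    - [255,[0.0012,0,-0.0001],0]
    - [255,[0.0015,0,-0.0001],0]
    - [255,[0.0015,0,-0.0001],0]
    - [255,[0.0015,0,-0.0001],0]
    - [255,[0.0015,0,-0.0001],0]
    - [255,[0.0015,0,-0.0001],0]
    - [255,[0.0015,0,-0.0001],0]

```text
time: 19.42
tool_pos: [0.5159, -0.0979, 0.163]
tcp_rot: [-3.117, 0.295, -0.002]
wrist_force: [-6.9, 0.6, 5.1]
width: 0.0
```

```bash
python3 -c "
from h import *
loc()"
```

```text
t19.42 p [ 0.5159 -0.0979  0.163 ] psi -0.1889 tilt [0.002 0.011] F [-6.9  0.6  5.1] w 0.000 q6 1.51
local -0.0279 0.0811 0.163 Fx -6.8 Fy -0.7 Fz 5.1
```

Emit:
servo_tool:
  moves:
    - [255,[0.002,0,0],0]
    - [255,[0.0025,0,0],0]
    - [255,[0.0025,0,0],0]
    - [255,[0.0025,0,0],0]
    - [255,[0.0025,0,0],0]
    - [255,[0.0025,0,0],0]
    - [255,[0.0025,0,0],0]
    - [255,[0.0025,0,0],0]

```text
time: 20.08
tool_pos: [0.5201, -0.0986, 0.1621]
tcp_rot: [-3.113, 0.294, 0.058]
wrist_force: [-8.3, 1.2, 7.9]
width: 0.003
```

```bash
python3 -c "
from h import *
loc()
c=snap('side','side11')
b=cv2.imread('pics/side11.png');cv2.imwrite('pics/z11.png',cv2.resize(b[170:290,280:400],None,fx=5,fy=5))
"
```

```text
t20.08 p [ 0.5201 -0.0986  0.1621] psi -0.1880 tilt [-0.036  0.018] F [-8.3  1.2  7.9] w 0.003 q6 1.51
local -0.0236 0.0812 0.1621 Fx -8.4 Fy -0.3 Fz 7.9
```

View pics/z11.png

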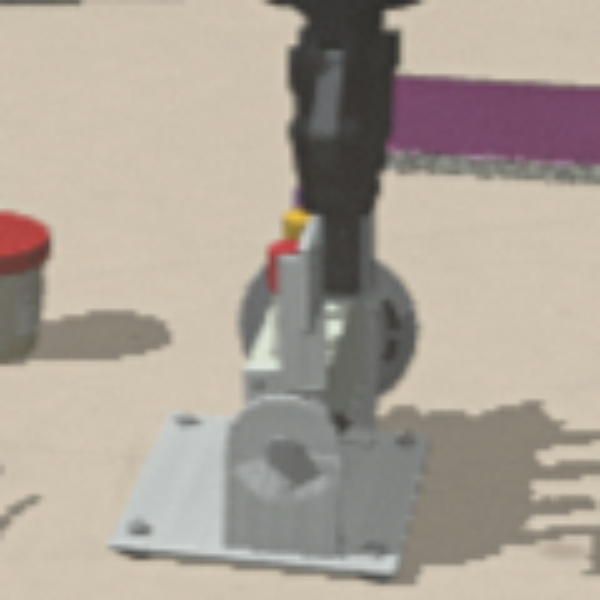

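The picture shows why there's an upward force. The finger's wider shoulder, at about (335,210) in the zoom, sits on the paddle's rim. I'll back off, raise the finger and undo the tilt that built up.

Emit:
servo_tool:
  moves:
    - [255,[-0.004,0,-0.004],0]
    - [255,[-0.01,0,-0.01],0]
    - [255,[-0.01,-0.01,-0.01],0]
    - [255,[-0.005,-0.015,-0.005],0]
    - [255,[0,-0.015,0],0]
    - [255,[0,-0.015,0],0]
    - [255,[0,-0.012,0],0]
    - [255,[0,0,0],0]

```text
time: 20.8
tool_pos: [0.5067, -0.0264, 0.1937]
tcp_rot: [-3.112, 0.299, 0.051]
wrist_force: [-0.6, -0.5, -0.5]
width: -0.0
```

```bash
python3 -c "
from h import *
loc()"
```

```text
t20.80 p [ 0.5067 -0.0264  0.1937] psi -0.1912 tilt [-0.031  0.018] F [-0.6 -0.5 -0.5] w -0.000 q6 1.65
local -0.0503 0.1496 0.1937 Fx -0.4 Fy -0.6 Fz -0.5
```

Emit:
servo_tool:
  moves:
    - [255,[0,0.03,0],0]
    - [255,[0,0.035,0],0]
    - [255,[0,0,0],0]
    - [255,[0,0,0],0]
    - [255,[0,0,0],0]
    - [255,[0,0,0],0]
    - [255,[0,0,0],0]
    - [255,[0,0,0],0]

```text
time: 21.47
tool_pos: [0.4965, -0.0915, 0.1927]
tcp_rot: [-3.114, 0.29, 0.045]
wrist_force: [-0.1, 0.1, 0.2]
width: -0.001
```

```bash
python3 -c "
from h import *
loc()"
```

```text
t21.47 p [ 0.4965 -0.0915  0.1927] psi -0.1855 tilt [-0.028  0.016] F [-0.1  0.1  0.2] w -0.001 q6 1.51
local -0.0481 0.0838 0.1927 Fx -0.1 Fy 0.1 Fz 0.2
```

Emit:
servo_tool:
  moves:
    - [255,[0.001,0,0.005],0]
    - [255,[0.002,0,0.005],0]
    - [255,[0.002,0.001,0.004],0]
    - [255,[0.002,0.001,0.003],0]
    - [255,[0.002,0.001,0],0]
    - [255,[0.001,0,0],0]
    - [255,[0,0,0],0]
    - [255,[0,0,0],0]

```text
time: 22.13
tool_pos: [0.5063, -0.0944, 0.1724]
tcp_rot: [-3.114, 0.285, 0.048]
wrist_force: [-0.6, 1.0, -0.1]
width: -0.003
```

```bash
python3 -c "
from h import *
loc()
c=snap('side','side12')
b=cv2.imread('pics/side12.png');cv2.imwrite('pics/z12.png',cv2.resize(b[170:290,280:400],None,fx=5,fy=5))
"
```

```text
t22.13 p [ 0.5063 -0.0944  0.1724] psi -0.1821 tilt [-0.029  0.017] F [-0.6  1.  -0.1] w -0.003 q6 1.51
local -0.0379 0.0827 0.1724 Fx -0.8 Fy 0.9 Fz -0.1
```

View pics/z12.png

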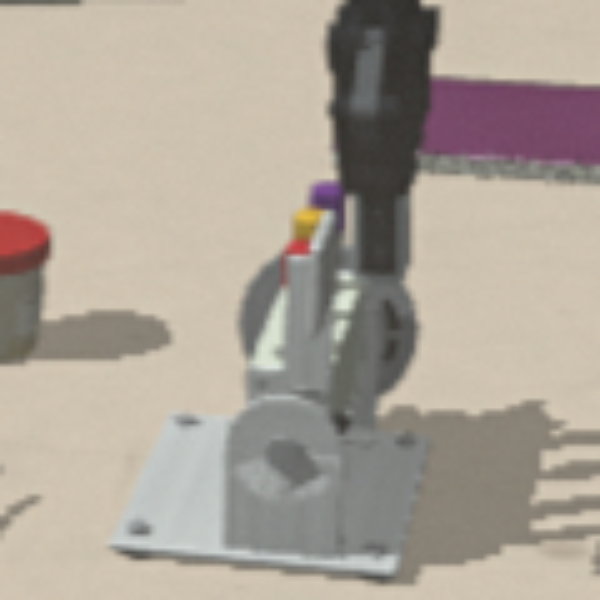

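Emit:
servo_tool:
  moves:
    - [255,[0.002,0,0],0]
    - [255,[0.0015,0,0],0]
    - [255,[0.001,0,0],0]
    - [255,[0.001,0,0],0]
    - [255,[0.0015,0,0],0]
    - [255,[0.0015,0,0],0]
    - [255,[0.002,0,0],0]
    - [255,[0.002,0,0],0]

```text
time: 22.85
tool_pos: [0.5169, -0.0964, 0.1729]
tcp_rot: [-3.113, 0.285, 0.057]
wrist_force: [-8.1, 1.7, 4.5]
width: -0.003
```

```bash
python3 -c "
from h import *
loc()
"
```

```text
t22.85 p [ 0.5169 -0.0964  0.1729] psi -0.1823 tilt [-0.035  0.018] F [-8.1  1.7  4.5] w -0.003 q6 1.51
local -0.0271 0.0828 0.1729 Fx -8.3 Fy 0.1 Fz 4.5
```

Emit:
servo_tool:
  moves:
    - [255,[0.0025,0,-0.0005],0]
    - [255,[0.0025,0,-0.0005],0]
    - [255,[0.0025,0,-0.0005],0]
    - [255,[0.0025,0,-0.0005],0]
    - [255,[0.0025,0,-0.0005],0]
    - [255,[0.0025,0,-0.0005],0]
    - [255,[0.0025,0,-0.0005],0]
    - [255,[0.0025,0,-0.0005],0]

```text
time: 23.52
tool_pos: [0.5192, -0.0968, 0.1736]
tcp_rot: [-3.107, 0.283, 0.131]
wrist_force: [-8.1, 1.2, 3.6]
width: -0.0
```

```bash
python3 -c "
from h import *
loc()
c=snap('side','side13')
b=cv2.imread('pics/side13.png');cv2.imwrite('pics/z13.png',cv2.resize(b[170:290,280:400],None,fx=5,fy=5))
"
```

```text
t23.52 p [ 0.5192 -0.0968  0.1736] psi -0.1810 tilt [-0.082  0.026] F [-8.1  1.2  3.6] w -0.000 q6 1.51
local -0.0248 0.0828 0.1736 Fx -8.1 Fy -0.4 Fz 3.6
```

View pics/z13.png

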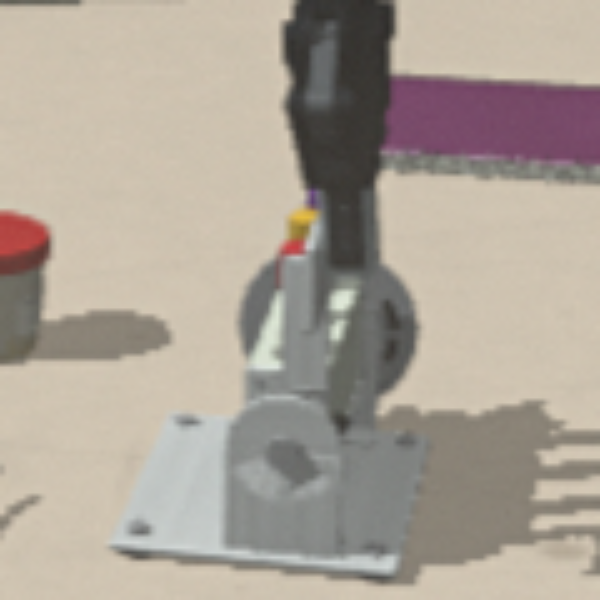

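Emit:
servo_tool:
  moves:
    - [255,[0.0035,0,-0.0003],0]
    - [255,[0.004,0,-0.0003],0]
    - [255,[0.004,0,-0.0003],0]
    - [255,[0.004,0,-0.0003],0]
    - [255,[0.0035,0,-0.0003],0]
    - [255,[0.0035,0,-0.0003],0]
    - [255,[0.0035,0,0],0]
    - [255,[0.0035,0,0],0]

```text
time: 24.23
tool_pos: [0.5339, -0.0997, 0.1742]
tcp_rot: [-3.101, 0.281, 0.193]
wrist_force: [-6.5, 0.9, 7.7]
width: 0.0
```

```bash
python3 -c "
from h import *
loc()
c=snap('side','side14')
b=cv2.imread('pics/side14.png');cv2.imwrite('pics/z14.png',cv2.resize(b[170:290,280:400],None,fx=5,fy=5))
"
```

```text
t24.23 p [ 0.5339 -0.0997  0.1742] psi -0.1801 tilt [-0.121  0.033] F [-6.5  0.9  7.7] w 0.000 q6 1.52
local -0.0098 0.0827 0.1742 Fx -6.6 Fy -0.4 Fz 7.7
```

View pics/z14.png

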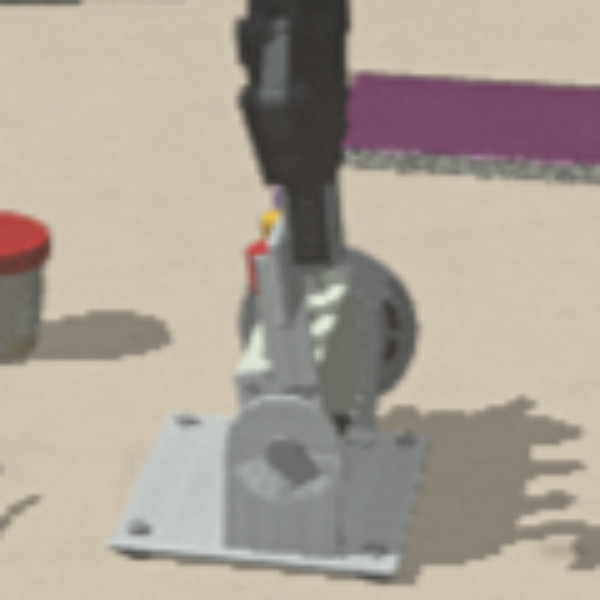

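Emit:
servo_tool:
  moves:
    - [255,[0.0035,0,-0.0008],0]
    - [255,[0.0035,0,-0.0008],0]
    - [255,[0.003,0,-0.0006],0]
    - [255,[0.003,0,-0.0006],0]
    - [255,[0.003,0,-0.0004],0]
    - [255,[0.003,0,-0.0004],0]
    - [255,[0.003,0,-0.0002],0]
    - [255,[0.002,0,0],0]

```text
time: 24.95
tool_pos: [0.5451, -0.1019, 0.1742]
tcp_rot: [-3.094, 0.28, 0.25]
wrist_force: [-5.2, 0.4, 5.7]
width: 0.001
```

```bash
python3 -c "
from h import *
loc()
c=snap('side','side15')
b=cv2.imread('pics/side15.png');cv2.imwrite('pics/z15.png',cv2.resize(b[170:290,280:400],None,fx=5,fy=5))
"
```

```text
t24.95 p [ 0.5451 -0.1019  0.1742] psi -0.1794 tilt [-0.157  0.039] F [-5.2  0.4  5.7] w 0.001 q6 1.52
local 0.0016 0.0827 0.1742 Fx -5.2 Fy -0.6 Fz 5.7
```

View pics/z15.png

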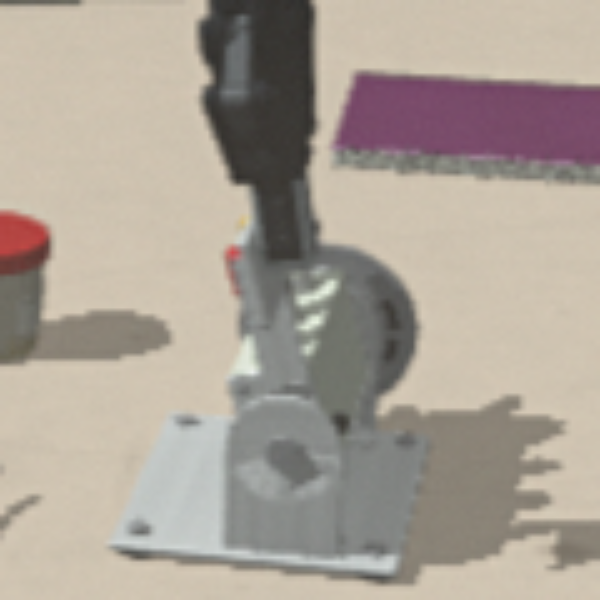

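```bash
cat >> h.py <<'E'
def lean():
    s=bot.read_state(); R=Ro.from_rotvec(s['tcp_rot']).as_matrix(); p=np.array(s['tool_pos'])
    for h,f in ((.025,-.018),(.005,-.0195)):
        q=p+R@np.array([.011,0,h])-O; x,z=q@ex,q[2]-.058
        r=np.hypot(x,z); print('lean@%g %.3f r %.3f'%(h,np.arccos(f/r)-np.arctan2(z,x),r),end=' ')
    F=np.array(s['wrist_force']); print('|F| %.1f'%np.linalg.norm(F),'dir tool',(R.T@F).round(1))
def both(tag):
    loc(); lean()
    c=snap('side','side'+tag); b=cv2.imread(f'pics/side{tag}.png'); cv2.imwrite(f'pics/z{tag}.png',cv2.resize(b[170:290,270:390],None,fx=4,fy=4))
E
python3 -c "
from h import *
lean()"
```

```text
lean@0.025 0.298 r 0.090 lean@0.005 0.287 r 0.110 |F| 7.2 dir tool [-5.7 -0.2 -4.3]
```

Emit:
servo_tool:
  moves:
    - [255,[0.003,0,-0.0004],0]
    - [255,[0.003,0,-0.0004],0]
    - [255,[0.0025,0,-0.0002],0]
    - [255,[0.0025,0,-0.0002],0]
    - [255,[0.0025,0,0],0]
    - [255,[0.0025,0,0],0]
    - [255,[0.0025,0,0],0]
    - [255,[0.002,0,0],0]

```text
time: 25.67
tool_pos: [0.564, -0.1056, 0.1709]
tcp_rot: [-3.093, 0.279, 0.263]
wrist_force: [-2.8, 0.2, 0.5]
width: 0.003
```

```bash
python3 -c "
from h import *
both('16')
"
```

```text
t25.67 p [ 0.564  -0.1056  0.1709] psi -0.1793 tilt [-0.165  0.04 ] F [-2.8  0.2  0.5] w 0.003 q6 1.52
local 0.0208 0.0826 0.1709 Fx -2.8 Fy -0.4 Fz 0.5
lean@0.025 0.507 r 0.091 lean@0.005 0.460 r 0.110 |F| 2.8 dir tool [-2.8  0.3 -0. ]
```

View pics/z16.png

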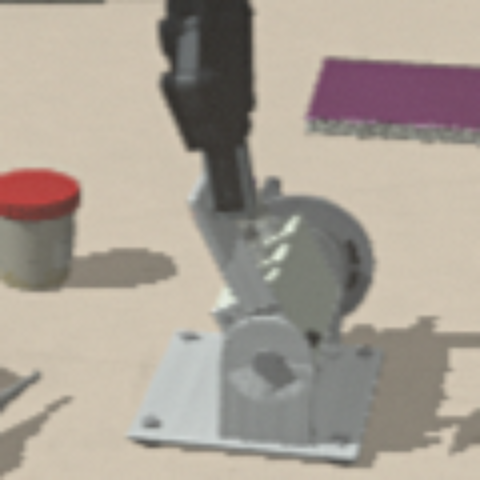

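Emit:
servo_tool:
  moves:
    - [255,[0.001,0,0.0002],0]
    - [255,[0.001,0,0.0002],0]
    - [255,[0.001,0,0.0002],0]
    - [255,[0.001,0,0.0002],0]
    - [255,[0.001,0,0.0002],0]
    - [255,[0.001,0,0.0002],0]
    - [255,[0.001,0,0.0002],0]
    - [255,[0.001,0,0.0002],0]

```text
time: 26.38
tool_pos: [0.5737, -0.1074, 0.1673]
tcp_rot: [-3.093, 0.279, 0.258]
wrist_force: [-2.9, -0.0, 0.9]
width: 0.004
```

```bash
python3 -c "
from h import *
both('17')
"
```

```text
t26.38 p [ 0.5737 -0.1074  0.1673] psi -0.1793 tilt [-0.162  0.039] F [-2.9 -0.   0.9] w 0.004 q6 1.52
local 0.0307 0.0826 0.1673 Fx -2.9 Fy -0.6 Fz 0.9
lean@0.025 0.623 r 0.091 lean@0.005 0.555 r 0.110 |F| 3.1 dir tool [-3.   0.6 -0.4]
```

View pics/z17.png

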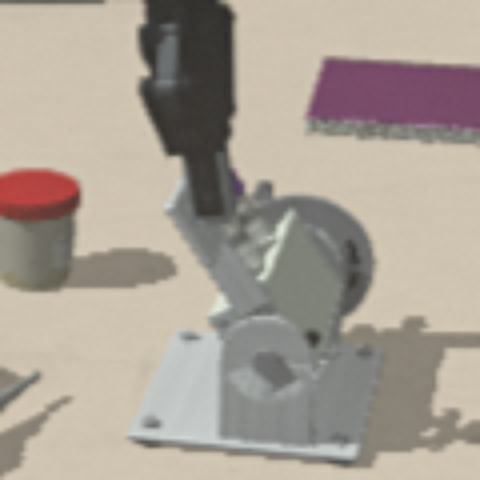

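Emit:
servo_tool:
  moves:
    - [255,[0.0009,0,0.0003],0]
    - [255,[0.0009,0,0.0003],0]
    - [255,[0.0009,0,0.0003],0]
    - [255,[0.0009,0,0.0003],0]
    - [255,[0.0009,0,0.0003],0]
    - [255,[0.0009,0,0.0003],0]
    - [255,[0.0009,0,0.0003],0]
    - [255,[0.0007,0,0.0002],0]

```text
time: 27.1
tool_pos: [0.5818, -0.1089, 0.1634]
tcp_rot: [-3.094, 0.28, 0.254]
wrist_force: [-1.5, 0.2, 0.8]
width: 0.0
```

```bash
python3 -c "
from h import *
both('18')
"
```

```text
t27.10 p [ 0.5818 -0.1089  0.1634] psi -0.1794 tilt [-0.16   0.039] F [-1.5  0.2  0.8] w 0.000 q6 1.52
local 0.0389 0.0826 0.1634 Fx -1.5 Fy -0.1 Fz 0.8
lean@0.025 0.723 r 0.091 lean@0.005 0.638 r 0.110 |F| 1.7 dir tool [-1.6  0.1 -0.6]
```

View pics/z18.png

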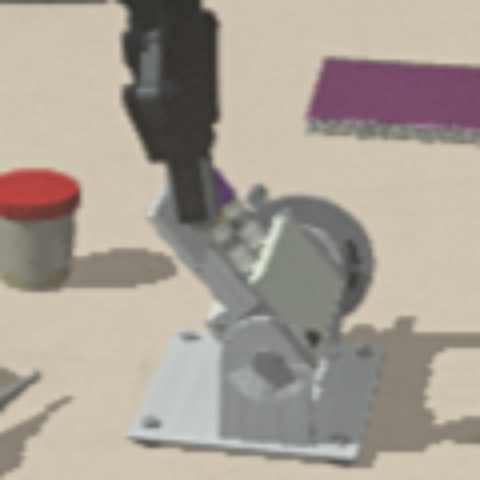

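Emit:
servo_tool:
  moves:
    - [255,[0.0007,0,0.0003],0]
    - [255,[0.0007,0,0.0003],0]
    - [255,[0.0007,0,0.0003],0]
    - [255,[0.0007,0,0.0003],0]
    - [255,[0.0007,0,0.0003],0]
    - [255,[0.0007,0,0.0003],0]
    - [255,[0.0006,0,0.0003],0]
    - [255,[0.0005,0,0.0002],0]

```text
time: 27.82
tool_pos: [0.5884, -0.1098, 0.1604]
tcp_rot: [-3.094, 0.28, 0.249]
wrist_force: [-0.1, -0.2, -0.7]
width: -0.002
```

```bash
python3 -c "
from h import *
both('19')
"
```

```text
t27.82 p [ 0.5884 -0.1098  0.1604] psi -0.1794 tilt [-0.156  0.039] F [-0.1 -0.2 -0.7] w -0.002 q6 1.52
local 0.0456 0.0831 0.1604 Fx -0.1 Fy -0.2 Fz -0.7
lean@0.025 0.801 r 0.092 lean@0.005 0.704 r 0.111 |F| 0.8 dir tool [0.  0.2 0.7]
```

View pics/z19.png

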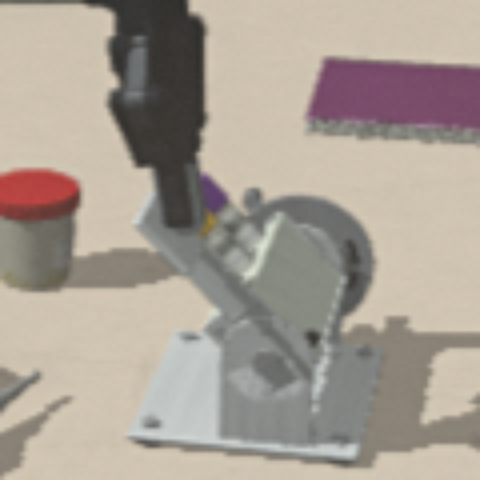

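Force is near zero. I'll measure the true lean from the paddle's depth points over the recent frames, and hold still for one call.

```bash
cat >> h.py <<'E'
def camlean(c):
    P=cloud(c); d=P-O; x=d@ex; y=d@ey; z=d[...,2]-.058
    g=c['pixels'].astype(int); br=(g.min(-1)>95)&(g.max(-1)-g.min(-1)<25)
    # paddle edge face (+y end), y about .097
    m=br&(abs(y-.095)<.012)&(z>.02)&(z<.12)&(np.hypot(x,z)<.125)
    q=np.stack([x[m],z[m]],-1)
    if len(q)<8: print('few',len(q));return
    v=cv2.fitLine(np.float32(q),cv2.DIST_HUBER,0,.01,.01).ravel(); a=np.arctan2(v[0],v[1]); 
    if abs(a)>np.pi/2: a-=np.sign(a)*np.pi
    print('cam lean %.3f n %d mean'%(a,len(q)),q.mean(0).round(4))
E
python3 -c "
from h import *
for k in (10,13,15,16,17,18,19): camlean(dict(np.load(f'side{k}.npz')))
"
```

```text
cam lean -0.923 n 104 mean [-0.0276  0.0916]
cam lean -0.021 n 80 mean [-0.0145  0.092 ]
cam lean 0.204 n 102 mean [0.0085 0.0922]
cam lean 0.439 n 122 mean [0.0272 0.0892]
cam lean 0.490 n 124 mean [0.0368 0.0859]
cam lean 0.614 n 134 mean [0.0446 0.0813]
cam lean 0.716 n 131 mean [0.0506 0.0783]
```

Emit:
servo_tool:
  moves:
    - [255,[0,0,0],0]
    - [255,[0,0,0],0]
    - [255,[0,0,0],0]
    - [255,[0,0,0],0]
    - [255,[0,0,0],0]
    - [255,[0,0,0],0]
    - [255,[0,0,0],0]
    - [255,[0,0,0],0]

```text
time: 28.53
tool_pos: [0.589, -0.1098, 0.1606]
tcp_rot: [-3.094, 0.28, 0.247]
wrist_force: [-0.4, 0.6, 1.0]
width: 0.004
```

```bash
python3 -c "
from h import *
both('20'); camlean(dict(np.load(f'side20.npz')))
"
```

```text
t28.53 p [ 0.589  -0.1098  0.1606] psi -0.1794 tilt [-0.155  0.039] F [-0.4  0.6  1. ] w 0.004 q6 1.52
local 0.0462 0.0832 0.1606 Fx -0.5 Fy 0.5 Fz 1.0
lean@0.025 0.804 r 0.093 lean@0.005 0.707 r 0.111 |F| 1.2 dir tool [-0.6 -0.5 -0.9]
cam lean 0.767 n 134 mean [0.0509 0.0781]
```

View pics/z20.png

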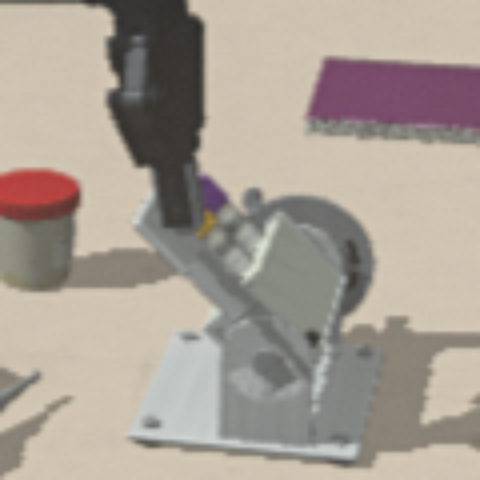

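The lean tracks the finger at about 0.80 rad, so it hasn't snapped yet but is close. I'll continue in small steps.

Emit:
servo_tool:
  moves:
    - [255,[0.0006,0,0.0003],0]
    - [255,[0.0006,0,0.0003],0]
    - [255,[0.0006,0,0.0003],0]
    - [255,[0.0006,0,0.0003],0]
    - [255,[0.0006,0,0.0003],0]
    - [255,[0.0006,0,0.0003],0]
    - [255,[0.0004,0,0.0002],0]
    - [255,[0.0002,0,0],0]

```text
time: 29.25
tool_pos: [0.5935, -0.1106, 0.1576]
tcp_rot: [-3.094, 0.28, 0.246]
wrist_force: [-0.2, -0.1, 0.8]
width: 0.002
```

```bash
python3 -c "
from h import *
both('21'); camlean(dict(np.load(f'side21.npz')))
"
```

```text
t29.25 p [ 0.5935 -0.1106  0.1576] psi -0.1794 tilt [-0.155  0.039] F [-0.2 -0.1  0.8] w 0.002 q6 1.52
local 0.0507 0.0832 0.1576 Fx -0.2 Fy -0.2 Fz 0.8
lean@0.025 0.861 r 0.093 lean@0.005 0.755 r 0.111 |F| 0.8 dir tool [-0.3  0.2 -0.8]
cam lean 0.851 n 144 mean [0.0578 0.0727]
```

View pics/z21.png

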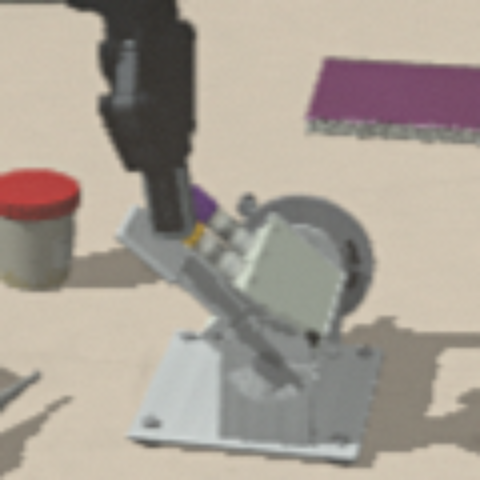

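Emit:
servo_tool:
  moves:
    - [255,[0,0,0],0]
    - [255,[0,0,0],0]
    - [255,[0,0,0],0]
    - [255,[0,0,0],0]
    - [255,[0,0,0],0]
    - [255,[0,0,0],0]
    - [255,[0,0,0],0]
    - [255,[0,0,0],0]

```text
time: 29.97
tool_pos: [0.5935, -0.1106, 0.1577]
tcp_rot: [-3.094, 0.28, 0.246]
wrist_force: [0.1, -0.4, -0.0]
width: -0.001
```

```bash
python3 -c "
from h import *
both('22'); camlean(dict(np.load(f'side22.npz')))
"
```

```text
t29.97 p [ 0.5935 -0.1106  0.1577] psi -0.1794 tilt [-0.155  0.039] F [ 0.1 -0.4 -0. ] w -0.001 q6 1.52
local 0.0507 0.0832 0.1577 Fx 0.2 Fy -0.4 Fz -0.0
lean@0.025 0.860 r 0.093 lean@0.005 0.755 r 0.111 |F| 0.5 dir tool [ 0.2  0.4 -0. ]
cam lean 0.866 n 136 mean [0.0575 0.0718]
```

View pics/z22.png

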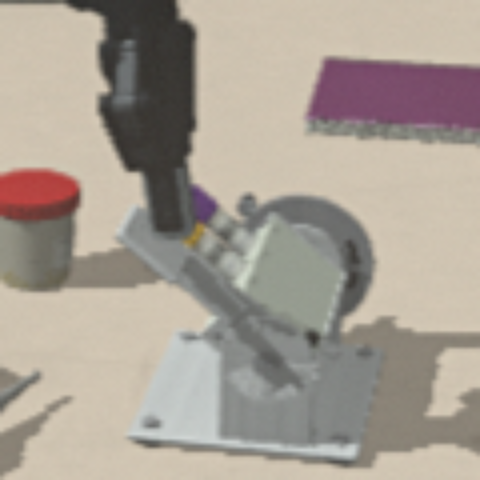

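Emit:
servo_tool:
  moves:
    - [255,[-0.0005,0,-0.0005],0]
    - [255,[-0.0005,0,-0.0005],0]
    - [255,[-0.0005,0,-0.0005],0]
    - [255,[-0.0005,0,-0.0005],0]
    - [255,[0,0,0],0]
    - [255,[0,0,0],0]
    - [255,[0,0,0],0]
    - [255,[0,0,0],0]

```text
time: 30.68
tool_pos: [0.5917, -0.1102, 0.1605]
tcp_rot: [-3.095, 0.28, 0.246]
wrist_force: [1.0, 0.5, -0.2]
width: -0.004
```

```bash
python3 -c "
from h import *
both('23'); camlean(dict(np.load(f'side23.npz')))
a=cv2.imread('pics/side22.png')[200:290,290:370].astype(int);b=cv2.imread('pics/side23.png')[200:290,290:370].astype(int)
print((abs(a-b).max(-1)>25).sum())
"
```

```text
t30.68 p [ 0.5917 -0.1102  0.1605] psi -0.1794 tilt [-0.154  0.039] F [ 1.   0.5 -0.2] w -0.004 q6 1.52
local 0.0489 0.0832 0.1605 Fx 0.9 Fy 0.6 Fz -0.2
lean@0.025 0.825 r 0.094 lean@0.005 0.726 r 0.112 |F| 1.1 dir tool [ 0.9 -0.6  0.1]
cam lean 0.753 n 133 mean [0.0574 0.0723]
158
```

View pics/z23.png

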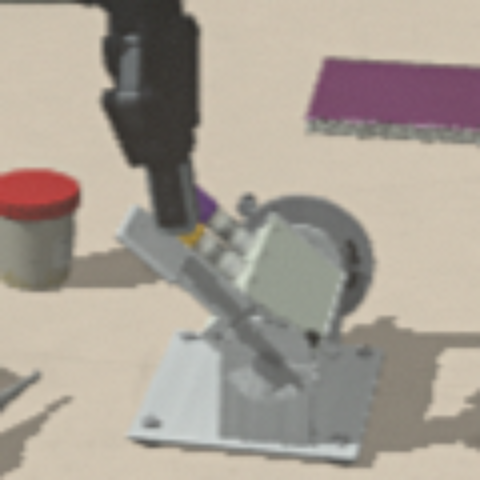

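The cradle stayed put when the finger retreated, so it has snapped. I'll withdraw fully, up and back, and re-check.

Emit:
servo_tool:
  moves:
    - [255,[-0.003,0,-0.003],0]
    - [255,[-0.005,0,-0.008],0]
    - [255,[-0.005,0,-0.015],0]
    - [255,[-0.005,0,-0.02],0]
    - [255,[-0.01,-0.01,-0.025],0]
    - [255,[-0.015,-0.02,-0.025],0]
    - [255,[-0.015,-0.02,-0.02],0]
    - [255,[0,0,0],0]

```text
time: 31.4
tool_pos: [0.5579, -0.0541, 0.2914]
tcp_rot: [-3.092, 0.284, 0.255]
wrist_force: [0.6, 0.3, 0.6]
width: 0.0
```

Emit:
servo_tool:
  moves:
    - [255,[-0.01,-0.02,-0.005],0]
    - [255,[-0.01,-0.03,0],0]
    - [255,[-0.01,-0.03,0],0]
    - [255,[-0.01,-0.03,0],0]
    - [255,[-0.01,-0.03,0],0]
    - [255,[-0.005,-0.02,0],0]
    - [255,[0,0,0],0]
    - [255,[0,0,0],0]

```text
time: 32.07
tool_pos: [0.533, 0.1173, 0.3136]
tcp_rot: [-3.095, 0.285, 0.237]
wrist_force: [-0.0, -0.4, 0.5]
width: -0.0
```

```bash
python3 -c "
from h import *
both('24'); camlean(dict(np.load(f'side24.npz')))
c=snap('top','top24')
a=cv2.imread('pics/top24.png');b=cv2.imread('pics/side24.png')
A=cv2.resize(a[210:310,330:430],None,fx=4,fy=4);B=cv2.resize(b[180:280,280:380],None,fx=4,fy=4)
cv2.imwrite('pics/z24.png',np.hstack([A,B]))
"
```

```text
t32.07 p [0.533  0.1173 0.3136] psi -0.1831 tilt [-0.149  0.038] F [-0.  -0.4  0.5] w -0.000 q6 1.88
local -0.0515 0.2956 0.3136 Fx 0.1 Fy -0.4 Fz 0.5
lean@0.025 -0.115 r 0.234 lean@0.005 -0.088 r 0.252 |F| 0.7 dir tool [-0.   0.4 -0.5]
cam lean 0.881 n 101 mean [0.0585 0.0674]
```

View pics/z24.png

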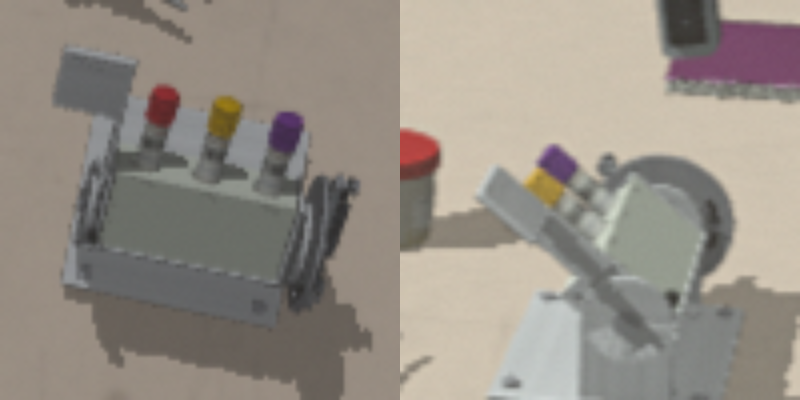

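View pics/top24.png

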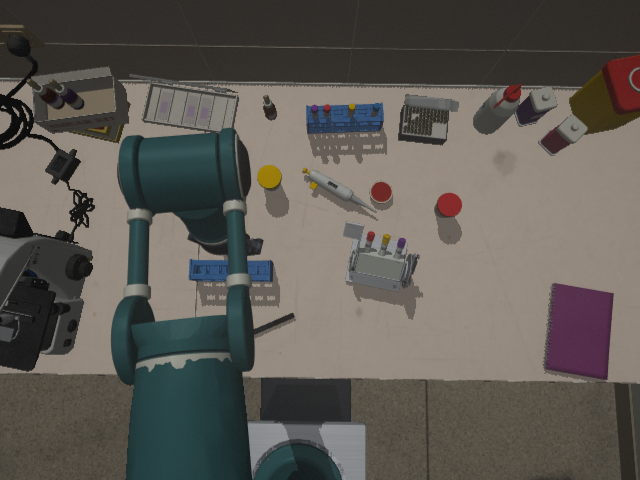

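Both views show all three tubes slanted together with collinear caps, at (163,105), (225,117) and (287,131) in the zoom. The arm is clear, and the cups and dish are where they were. I'll do one last stillness check before handing in.

Emit:
servo_tool:
  moves:
    - [255,[0,0,0],0]
    - [255,[0,0,0],0]
    - [255,[0,0,0],0]
    - [255,[0,0,0],0]
    - [255,[0,0,0],0]
    - [255,[0,0,0],0]
    - [255,[0,0,0],0]
    - [255,[0,0,0],0]

```text
time: 32.83
tool_pos: [0.5339, 0.1106, 0.3125]
tcp_rot: [-3.095, 0.3, 0.24]
wrist_force: [-0.3, -0.0, -0.6]
width: 0.002
```

```bash
python3 -c "
from h import *
st()
c=snap('top','top25');s=snap('side','side25');camlean(s)
for n in('top','side'):
    a=cv2.imread(f'pics/{n}24.png').astype(int);b=cv2.imread(f'pics/{n}25.png').astype(int);A=(210,300,340,425) if n=='top' else (200,290,290,370)
    print(n,(abs(a-b).max(-1)>25)[A[0]:A[1],A[2]:A[3]].sum())
P=cloud(c);d=P-O;x=d@ex;y=d@ey;z=d[...,2]-.058
for k,y0 in(('red',.036),('yel',0),('pur',-.036)):
    m=(abs(y-y0)<.004)&(x>.03)&(z>.02); 
    hsv=cv2.cvtColor(c['pixels'],cv2.COLOR_RGB2HSV); m&=hsv[...,1]>100
    q=np.stack([x[m],z[m]],-1); print(k,len(q),q.mean(0).round(4),'reach',np.hypot(*q.T).max().round(4))
# block upper face (-x side) normal: points y in +-.04, bright
m=(abs(y)<.04)&(np.hypot(x,z)<.045)&(z>0)&(x<.02)&(x>-.03)
v=cv2.fitLine(np.float32(np.stack([x[m],z[m]],-1)),cv2.DIST_HUBER,0,.01,.01).ravel();print('block face lean',np.arctan2(v[0],v[1]),m.sum())
a=dict(np.load('top0.npz'))['pixels'].astype(int);b=c['pixels'].astype(int);D=abs(a-b).max(-1)>30
print('bystander diff',D[160:195,255:285].sum(),D[180:205,368:395].sum(),D[190:222,435:465].sum())
"
```

```text
t32.83 p [0.5339 0.1106 0.3125] psi -0.1928 tilt [-0.15   0.038] F [-0.3 -0.  -0.6] w 0.002 q6 1.88
cam lean 0.907 n 102 mean [0.0584 0.0671]
top 0
side 0
red 34 [0.0568 0.0501] reach 0.083
yel 36 [0.057  0.0489] reach 0.0834
pur 30 [0.0574 0.0511] reach 0.0833
block face lean 0.9213731 700
bystander diff 43 0 0
```

```bash
python3 -c "
from workcell import bot
print(bot.finish_job())"
```

```text
the job is handed in; nothing more can be done
None
```

The job is handed in: the tube is in the middle socket and the stand has snapped onto its far stop, with all three tubes lying at a slant. The clock read about 33 s of the 72 s allowed.

**Tube:** I lifted the yellow-capped tube out of the front rack and lowered it into the middle socket until it met the floor, with 4.5 N upward at the expected depth. After tipping, all three tube tops measured about 83 mm from the pivot line, so the new tube sits level with the other two.

**Paddle:** The spring force fell to about zero at roughly 0.80 rad, then the cradle ran ahead of the finger. I stopped pushing and backed away, and it held its place.

**Last checks:** The final lean was about 0.91 rad; two camera fits gave 0.91 and 0.92. The stand did not move between the last two pictures, about 0.8 s apart, and the arm was clear of everything.

**What did not go cleanly:**
- **First push:** the finger's shoulder landed on the paddle's rim, giving about 11.5 N in total. I backed off, raised the finger and pushed again.
- **Highest push:** the highest force I read on the stand was that 11.5 N, but I read it only at the end of each call, so brief peaks in between are not ruled out.
- **Tool tilt:** the tool crept to about 9° of tilt under load, which did no harm.
- **Sample cup:** the before-and-after comparison showed 43 changed pixels near the yellow-lidded cup. I put this down to the arm or its shadow, because the cup looks unmoved. The other cup and the dish showed no change.

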